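# Clear the bearing bench

### The arm

A 6-joint arm with a two-finger parallel gripper is mounted at the origin on the work surface. World frame = base frame: x ahead of the robot, y to its left, z up, the work surface at z = 0. Lengths are in m, angles in rad, forces in N, time in s.
With the tool pointing down it reaches from about 0.4 to 0.825 m from the base axis. Payload 7 kg.
Tool frame: the origin (TCP) lies midway between the tips of the shut fingers; the grasp point (between the pads) lies 19 mm behind it; z points along the fingers, y is the direction in which the jaws open and shut (so a half turn about z gives the same grasp; the last joint's range is limited). The gripper opens to 88 mm and grips with 3 to 60 N. Pads are 19 mm wide; open, the fingers measure 130 mm over their backs; the gripper's body (78 mm by 193 mm) begins 47 mm behind the grasp point.
Start: joints at [-0.831, 0.359, 0.012, 0, -1.224, -0.288], TCP at [0.295, -0.607, 0.194] pointing down, gripper open.
Joint ranges: [-3.07, 3.07], [-1.43, 2.12], [-1.02, 1.25], [-3.03, 1.67], [-3.05, -0], [-3.03, 3.03]. Speed limits (rad/s): [2.39, 2.39, 3.01, 3.14, 3.14, 3.14].

### API

Orientations are given as [roll, pitch, yaw] about the fixed x, y, z axes, in that order (R = Rz(yaw) Ry(pitch) Rx(roll)).
In Python, from station import get_state, grab_frame, camera_info, job_done gives the robot as it stands. The module is installed in compiled form; this text tells all that it offers.
- The arm moves only by the shell command python3 -m inch 'ROWS' [FORCE]. ROWS is JSON, a list that holds one entry, the list of rows, each a list of 7 numbers: the shift along the tool's x, y, z normalised to -1 to 1, where 1 is 50 cm, then the turn, a rotation vector about the tool's x, y, z normalised to -1 to 1, where 1 is 180 degrees, then the closure, from 0 (fully open) to 1 (shut). A call has 1 to 20 rows; each row shifts and turns the commanded pose from where the row before left it, along the tool's axes as they then stand; what a row does not reach is not made up. A row lasts 1/10 s, in which the tool goes at most 50 mm and 8.59 degrees, less where a joint would pass 70% of its speed; a pose out of reach is approached as far as the arm can. A call with a number of a shift or a turn outside -1 to 1 is refused whole. A call with a gripper value outside its range is refused whole. The fingers move at their own pace and stop on an object; FORCE is the grip in N (left out, the last holds). Time passes only in rows, so rows that do not move let the fingers close. It gives the time, the measured TCP pose, the force and the opening at its end, in the units of the state.
- get_state(): the state, without advancing time (a new reading comes with each control period).
- grab_frame(name): name is "scene" or "top" or "wrist"; returns the picture (420x560x3 uint8, blue, green, red); there is no depth.
- camera_info(name): a dict with "vertical_fov" (degrees; the focal length in pixels is half the picture's height over the tangent of half this angle, whatever the lens; pixels are square), "cx", "cy" (the principal point, pixels), "k1" (the pictures are not rectified: a ray, as slopes to the right and down, at radius r is drawn at 1 + k1 r^2 times it, then the intrinsics apply), "R" (3x3) and "t" (3): a world point X has camera coordinates R X + t. Camera axes: x right, y down, z forward; pixel columns grow to the right and rows downward; lengths in m; the calibration is good to about 2 mm. A picture is of the moment at which its call begins: read the wrist's pose just before it. camera_info takes no time and is no camera call; for the wrist camera it gives the pose at the moment of the call.
- job_done(): hands the job in, once; it reports no verdict.
The state is a dict: "t": time; "q": joint angles; "qd": joint speeds; "joint_efforts": joint torques, N m; "eef_pos": TCP position; "ee_rot": TCP orientation; "force": force on the tool from outside, world axes, zero at the start; "moment": the same for the moment, N m; "width": finger opening in m.
Only numpy, scipy, OpenCV 4.12 (cv2) and the standard library are available. Lean on these libraries where they do the work, as an engineer would, in place of code of your own. Each camera call takes 0.05 s, during which the arm holds its last target.

### The job

The bearing job is done and its things were left in two piles on the bench: take the piles apart and put everything away. Lay each driver disc flat in the pocket of its own colour, the rusty worn bearing flat in the bare steel scrap tray, and the new bearing flat in the large compartment of the white parts tray.

Things in the scene. Friction and masses are not known exactly. Their poses are not given: they have to be found in the camera images.
- driver_red_c (a point): red anodised aluminium driver disc (round, flat on both faces, with a bare metal bush around a small hole in the middle), 32 mm across and 16 mm thick, loose; starts on top of the blue driver disc (third in its pile), centred to about 3 mm. The point is its centre, 8 mm above its underside; z is its axis.
- driver_blue_c (a point): blue anodised aluminium driver disc (round, flat on both faces, with a bare metal bush around a small hole in the middle), 48 mm across and 16 mm thick, loose; starts lying on one of the two bearings, with the red disc on it, centred to about 3 mm. The point is its centre, 8 mm above its underside; z is its axis.
- driver_gold_c (a point): gold anodised aluminium driver disc (round, flat on both faces, with a bare metal bush around a small hole in the middle), 42 mm across and 16 mm thick, loose; starts lying on the other bearing, centred to about 3 mm. The point is its centre, 8 mm above its underside; z is its axis.
- bearing_worn_c (a point): worn ball bearing, rusty brown all over with its balls showing, 62 mm outside, 30 mm bore, 16 mm thick, loose; starts flat on the bench as the bottom of one pile. The point is its centre, 8 mm above its underside; z is its axis.
- bearing_new_c (a point): new ball bearing, bright steel rings with a black seal between them, 62 mm outside, 30 mm bore, 16 mm thick, loose; starts flat on the bench as the bottom of the other pile. The point is its centre, 8 mm above its underside; z is its axis.
- holder_red_floor (a point): fixed black square holder, 100 x 100 mm and 12 mm high, with one round pocket 48 mm across and 4 mm deep whose floor is red: the place of the red driver disc (8 mm to spare all round; the disc then stands 12 mm proud of the rim). The point is the centre of the pocket's floor, 8 mm above the bench; z is up.
- holder_blue_floor (a point): fixed black square holder, 100 x 100 mm and 12 mm high, with one round pocket 64 mm across and 4 mm deep whose floor is blue: the place of the blue driver disc (8 mm to spare all round; the disc then stands 12 mm proud of the rim). The point is the centre of the pocket's floor, 8 mm above the bench; z is up.
- holder_gold_floor (a point): fixed black square holder, 100 x 100 mm and 12 mm high, with one round pocket 58 mm across and 4 mm deep whose floor is gold: the place of the gold driver disc (8 mm to spare all round; the disc then stands 12 mm proud of the rim). The point is the centre of the pocket's floor, 8 mm above the bench; z is up.
- tray_scrap_floor (a point): fixed shallow scrap tray of bare grey steel with dark oil spots and a wire handle, 136 x 124 mm outside, 130 x 118 mm inside (x by y), rim 12 mm above the bench: the place of the worn bearing. The point is the centre of its inner floor, which is 5 mm above the bench (the rim 7 mm above the floor); z is up.
- tray_parts_floor (a point): fixed shallow white parts tray, 153 x 124 mm outside (x by y), rim 12 mm above the bench, divided into a large compartment, 114 x 118 mm inside, and a narrow one, 30 mm wide, on its +x side that holds a brass nut and a circlip. The large compartment is the place of the new bearing. The point is the centre of the large compartment's floor, 5 mm above the bench (rim and divider 7 mm above the floor); z is up.
Not all that is in view belongs to the job. Leave any pink or turquoise look-alike of the part that bears holder_gold_floor alone.

How it is judged:
At the end, for the whole second after the job is handed in: Each driver disc lies in the pocket of its own colour (within 9.5 mm of its centre), the worn bearing anywhere in the scrap tray, the new one anywhere in the white tray's large compartment, all flat on the floor there (2.5 mm, 0.06 rad), released and at rest (horizontal distance between driver_red_c and holder_red_floor below 0.0095 m and z of driver_red_c in the frame of holder_red_floor between 0.0055 and 0.0105 m and angle between the z axis of driver_red_c and the z axis of holder_red_floor, either way round below 0.06 rad and linear speed of each of driver_red, driver_blue, driver_gold, bearing_worn, bearing_new below 0.02 m/s and horizontal distance between driver_blue_c and holder_blue_floor below 0.0095 m and z of driver_blue_c in the frame of holder_blue_floor between 0.0055 and 0.0105 m and angle between the z axis of driver_blue_c and the z axis of holder_blue_floor, either way round below 0.06 rad and horizontal distance between driver_gold_c and holder_gold_floor below 0.0095 m and z of driver_gold_c in the frame of holder_gold_floor between 0.0055 and 0.0105 m and angle between the z axis of driver_gold_c and the z axis of holder_gold_floor, either way round below 0.06 rad and z of bearing_worn_c in the frame of tray_scrap_floor between 0.0055 and 0.0105 m and angle between the z axis of bearing_worn_c and the z axis of tray_scrap_floor, either way round below 0.06 rad and x of bearing_worn_c in the frame of tray_scrap_floor between -0.0355 and 0.0355 m and y of bearing_worn_c in the frame of tray_scrap_floor between -0.0295 and 0.0295 m and z of bearing_new_c in the frame of tray_parts_floor between 0.0055 and 0.0105 m and angle between the z axis of bearing_new_c and the z axis of tray_parts_floor, either way round below 0.06 rad and x of bearing_new_c in the frame of tray_parts_floor between -0.028 and 0.028 m and y of bearing_new_c in the frame of tray_parts_floor between -0.0295 and 0.0295 m); the robot touches nothing.
It also fails if it takes over 128 s, if anything falls off the work surface, if the arm or the gripper's body presses on something with over 40 N, if the wrist force passes 120 N, or if a joint passes its speed limit or range.

## Working session

There is one attempt and no reset: what is moved stays moved. The work goes in short steps, Python scripts to look and compute and a shell command to move; the robot and the scene stay as the last step left them, time stands still between calls to the robot, and variables do not carry over. Pictures are saved under pics/ and viewed, and the job is handed in when it is done.

```bash
mkdir -p pics; ls
python3 - <<'E'
from station import *
import cv2
s=get_state();print(s)
for n in("scene","top","wrist"):
    c=camera_info(n);print(n,c)
    cv2.imwrite(f"pics/{n}0.png",grab_frame(n))
E
```

```text
pics
{'t': 0.0, 'q': array([-8.30912833e-01,  3.59346826e-01,  1.10439209e-02, -3.28254289e-04,
       -1.22410211e+00, -2.88097243e-01]), 'qd': array([ 1.21361780e-03,  1.11048114e-03, -2.31639987e-04,  1.63051460e-05,
       -8.58729722e-04,  4.92721944e-04]), 'joint_efforts': array([ 3.30801277e-04, -5.82726073e+01,  2.93056262e+01,  6.99755609e+00,
        6.77667311e-03, -1.99087417e-04]), 'eef_pos': array([ 0.29440646, -0.60680074,  0.19284609]), 'ee_rot': array([ 3.13996258e+00, -1.61251766e-04, -2.68991806e+00]), 'force': array([ 0.0388883 , -1.01970293, -0.035157  ]), 'moment': array([ 0.05770717,  0.03046713, -0.01976613]), 'width': 0.08784256102720789}
scene {'vertical_fov': 43.19022909385555, 'cx': 283.3183886820379, 'cy': 203.53508797497093, 'k1': -0.16081338047531654, 'R': array([[ 0.75505043,  0.65537446, -0.01957459],
       [ 0.41276391, -0.49831353, -0.76243661],
       [-0.50943576,  0.5675984 , -0.64676677]]), 't': array([-0.40033202, -0.08535154,  1.60245242])}
top {'vertical_fov': 49.629374200606534, 'cx': 282.5644902463864, 'cy': 213.84746919188288, 'k1': 0.03870317462985143, 'R': array([[ 0.01809438, -0.99951539, -0.02532938],
       [-0.99192198, -0.01476419, -0.12598729],
       [ 0.12555227,  0.02740443, -0.99170844]]), 't': array([0.11960694, 0.44178728, 1.25737534])}
wrist {'vertical_fov': 61.366754571312654, 'cx': 280.11318612725165, 'cy': 215.45839969885097, 'k1': -0.05840367942471417, 'R': array([[-0.43639081,  0.89975651,  0.00113419],
       [ 0.86159865,  0.41752   ,  0.28866038],
       [ 0.2592505 ,  0.12694595, -0.95743089]]), 't': array([ 0.67390776, -0.03554834,  0.39066101])}
```

View pics/scene0.png

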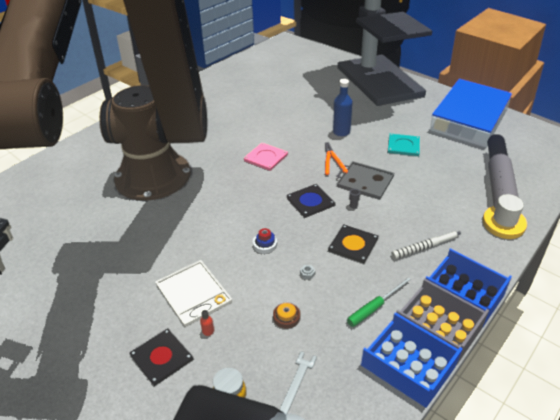

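View pics/top0.png

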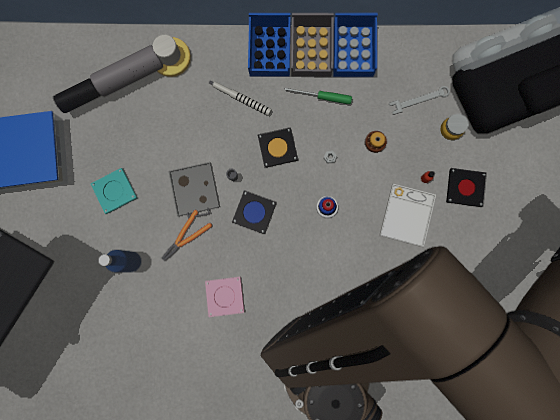

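View pics/wrist0.png

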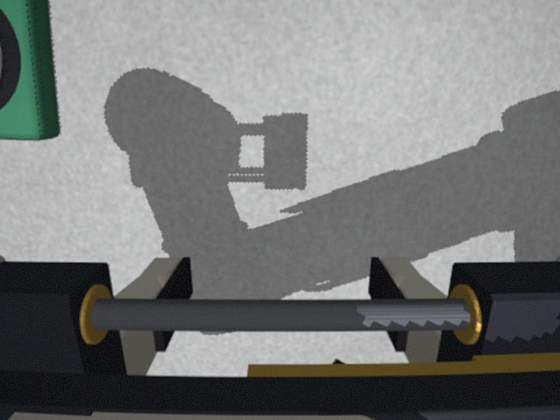

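List of candidates (top picture):
- **Pile 1:** red/blue discs on the bright bearing at (327,207).
- **Pile 2:** gold disc on the rusty bearing at (376,141).
- **Holders:** gold (278,147), blue (254,212), red (467,187).
- **Look-alike holders, leave alone:** turquoise (114,191), pink (224,297).
- **Trays:** scrap (194,190), white (407,215), with its narrow compartment at the top (+x).

Other round things to avoid: the amber-lidded jar (454,126), the yellow ring (172,56) and the small nut (331,157).

Next I'll crop these and measure.

```bash
cat > h.py <<'E'
import numpy as np,cv2
from station import *
def K(c):
    f=210/np.tan(np.radians(c["vertical_fov"])/2);return f
def ray(c,u,v):
    f=K(c);x=(u-c["cx"])/f;y=(v-c["cy"])/f
    a,b=x,y
    for _ in range(20):
        s=1+c["k1"]*(a*a+b*b);a,b=x/s,y/s
    R=np.array(c["R"]);t=np.array(c["t"])
    return -R.T@t,R.T@np.array([a,b,1.])
def onz(c,u,v,z):
    o,d=ray(c,u,v);return o+d*(z-o[2])/d[2]
def proj(c,X):
    p=np.array(c["R"])@np.array(X)+np.array(c["t"]);a,b=p[0]/p[2],p[1]/p[2]
    s=1+c["k1"]*(a*a+b*b);f=K(c);return c["cx"]+f*a*s,c["cy"]+f*b*s
def blobs(img,lo,hi,amin=40):
    m=cv2.inRange(cv2.cvtColor(img,cv2.COLOR_BGR2HSV),lo,hi)
    n,l,s,ce=cv2.connectedComponentsWithStats(m)
    return [(s[i,4],ce[i].round(1),s[i,:4]) for i in range(1,n) if s[i,4]>amin]
E
python3 - <<'E'
from h import *
im=cv2.imread("pics/top0.png");c=camera_info("top")
z={'red_holder':((467,187)),'x':0}
hs={'red':((0,130,90),(8,255,255)),'red2':((172,130,90),(180,255,255)),'blue':((108,110,60),(128,255,255)),'gold':((12,110,110),(28,255,255))}
for k,(lo,hi) in hs.items():
    for a,ce,bb in blobs(im,lo,hi,30): print(k,a,ce,bb,'z8',onz(c,*ce,.008)[:2].round(4),'z32',onz(c,*ce,.032)[:2].round(4),'z48',onz(c,*ce,.048)[:2].round(4))
a=cv2.resize(im[120:260,150:350],None,fx=4,fy=4,interpolation=cv2.INTER_CUBIC)
b=cv2.resize(im[120:260,310:510],None,fx=4,fy=4,interpolation=cv2.INTER_CUBIC)
cv2.imwrite("pics/c1.png",a);cv2.imwrite("pics/c2.png",b)
E
```

```text
red 40 [427.4 176. ] [424 171   9   9] z8 [ 0.5584 -0.2872] z32 [ 0.5532 -0.2802] z48 [ 0.5497 -0.2755]
red 43 [327.6 204.8] [323 200  10  10] z8 [ 0.4707 -0.0018] z32 [ 0.4671 -0.    ] z48 [0.4647 0.0011]
red2 164 [466.3 186.8] [458 179  17  17] z8 [ 0.5281 -0.3958] z32 [ 0.5235 -0.3868] z48 [ 0.5204 -0.3808]
blue 1194 [271.3  45.5] [248  13  43  59] z8 [0.9525 0.1706] z32 [0.94   0.1692] z48 [0.9317 0.1682]
blue 1311 [355.5  44. ] [334  12  44  60] z8 [ 0.9579 -0.0815] z32 [ 0.9453 -0.0783] z48 [ 0.9369 -0.0762]
blue 108 [249.1  41.1] [248  16   3  52] z8 [0.9659 0.2379] z32 [0.9532 0.2352] z48 [0.9447 0.2334]
blue 3844 [ 27.  148.9] [  0 111  57  76] z8 [0.6237 0.8823] z32 [0.6173 0.8677] z48 [0.613  0.8579]
blue 97 [326.  205.8] [319 197  17  17] z8 [0.4677 0.0028] z32 [0.4642 0.0044] z48 [0.4618 0.0055]
blue 380 [253.8 211.8] [243 201  22  22] z8 [0.4472 0.2106] z32 [0.4441 0.2084] z48 [0.442 0.207]
blue 83 [116.5 253.3] [107 250  19   8] z8 [0.3216 0.6006] z32 [0.3208 0.5912] z48 [0.3203 0.5849]
blue 98 [115.  267.6] [106 265  19   7] z8 [0.281  0.6021] z32 [0.281  0.5927] z48 
[... 1119 characters left out ...]
4  65.1] [308  62   8   7] z8 [0.8917 0.0494] z32 [0.8803 0.0502] z48 [0.8728 0.0507]
gold 44 [322.7  65.6] [319  62   8   7] z8 [0.8903 0.0157] z32 [0.8789 0.0171] z48 [0.8714 0.0181]
gold 60 [446.6 129.6] [443 118  14  20] z8 [ 0.6962 -0.3446] z32 [ 0.6884 -0.3365] z48 [ 0.6833 -0.3311]
gold 145 [377.2 138.6] [370 132  15  14] z8 [ 0.668  -0.1448] z32 [ 0.6607 -0.1404] z48 [ 0.6559 -0.1375]
gold 290 [277.  147.1] [268 138  19  19] z8 [0.6396 0.1474] z32 [0.6329 0.1463] z48 [0.6285 0.1457]
gold 32 [398.7 191.5] [395 188   9   8] z8 [ 0.5121 -0.2051] z32 [ 0.5078 -0.1996] z48 [ 0.5049 -0.1959]
gold 202 [189.1 231.1] [175 211  35  35] z8 [0.3884 0.3956] z32 [0.3864 0.3899] z48 [0.385  0.3862]
```

View pics/c1.png

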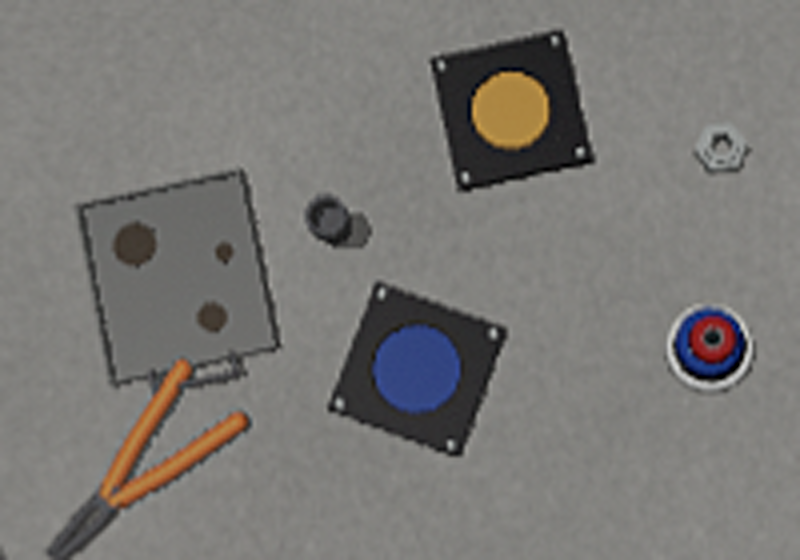

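View pics/c2.png

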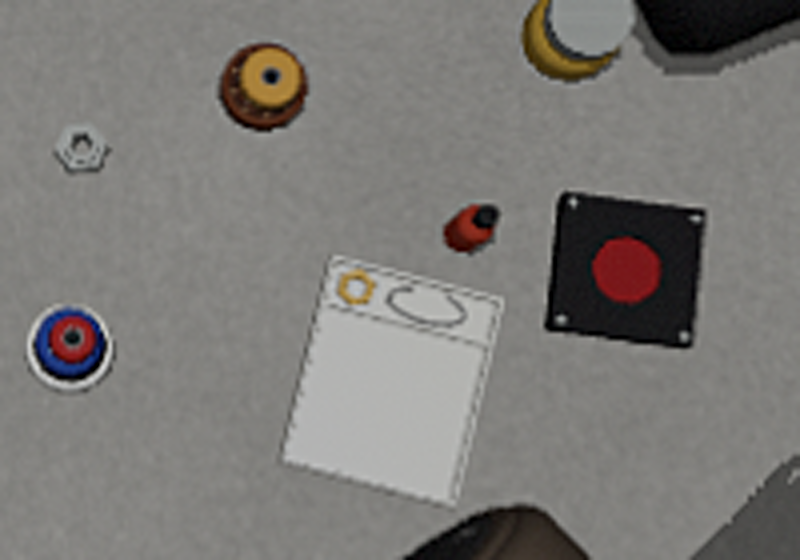

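Run:
```python
from h import *
c=camera_info("top");s=camera_info("scene");im=cv2.imread("pics/top0.png")
def cr(pts,ox,z):
    P=[onz(c,ox+u/4-.4,120+v/4-.4,z)[:2] for u,v in pts];P=np.array(P)
    print(P.round(4).tolist(),'c',P.mean(0).round(4),'sides',np.linalg.norm(P-np.roll(P,1,0),axis=1).round(4))
cr([(80,205),(243,172),(280,347),(113,385)],150,.012)
cr([(325,308),(488,345),(455,503),(283,462)],310,.012)
cr([(333,257),(503,298),(455,503),(283,462)],310,.012)
hsv=cv2.cvtColor(im,cv2.COLOR_BGR2HSV)
# pile outlines: enclosing circle
for n,(x,y),lo,hi,z in (("new",(327,207),(0,0,150),(180,60,255),.016),("gold",(376,141),(14,110,110),(28,255,255),.032),("worn",(376,141),(0,90,30),(30,255,255),.016),("bluetop",(327,207),(108,110,60),(128,255,255),.032),("redtop",(327,207),(0,130,90),(8,255,255),.048)):
    m=cv2.inRange(hsv,lo,hi);w=np.zeros_like(m);w[y-16:y+17,x-16:x+17]=m[y-16:y+17,x-16:x+17]
    p=cv2.findNonZero(w)
    (a,b),r=cv2.minEnclosingCircle(p);print(n,(a,b),r,onz(c,a,b,z).round(4), 'D',2*r*1.27/K(c)) 
sc=cv2.imread("pics/scene0.png")
for nm,X in (("redtop",(.4647,.0011,.048)),("goldtop",(.6607,-.1404,.032)),("rh",(.528,-.396,.008)),("bh",(.447,.2106,.008)),("gh",(.6396,.1474,.008)),("wt",(.4476,-.23,.012))): 
    u,v=proj(s,X);print(nm,u,v)
for k,(lo,hi) in {'red':((0,130,90),(8,255,255)),'red2':((172,130,90),(180,255,255)),'blue':((108,130,60),(128,255,255)),'gold':((12,130,110),(28,255,255))}.items():
    for a,ce,bb in blobs(sc,lo,hi,60):
        if ce[1]>150: print(k,a,ce,bb)
cv2.imwrite("pics/s1.png",cv2.resize(sc[180:390,110:390],None,fx=2.8,fy=2.8,interpolation=cv2.INTER_CUBIC))
```

```text
[[0.5635, 0.4593], [0.5897, 0.3411], [0.4611, 0.3095], [0.4317, 0.4291]] c [0.5115 0.3848] sides [0.1353 0.1211 0.1325 0.1231]
[[0.4963, -0.1817], [0.4712, -0.296], [0.3585, -0.2705], [0.3854, -0.151]] c [ 0.4279 -0.2248] sides [0.1151 0.117  0.1155 0.1226]
[[0.5335, -0.1878], [0.5052, -0.3073], [0.3585, -0.2705], [0.3854, -0.151]] c [ 0.4456 -0.2291] sides [0.1526 0.1228 0.1512 0.1226]
new (327.0, 206.0) 10.816754341125488 [0.466  0.0005 0.016 ] D 0.060493212416595485
gold (376.125, 138.5) 8.262401580810547 [ 0.661  -0.1374  0.032 ] D 0.04620787328033008
worn (375.3243103027344, 141.21621704101562) 10.823766708374023 [ 0.6577 -0.1379  0.016 ] D 0.060532429413499636
bluetop (326.90740966796875, 205.05555725097656) 8.170312881469727 [0.4663 0.0019 0.032 ] D 0.04569286285532558
redtop (327.6206970214844, 204.53448486328125) 5.059932708740234 [0.4655 0.001  0.048 ] D 0.028297914005473608
redtop 263.59329551575263 231.05671084585933
goldtop 285.9817834393429 308.8828426224517
rh 160.5448515513915 355.65501510636693
bh 310.0425383935568 199.3005827873045
gh 353.1579233399342 242.1915004794912
wt 192.5967881994024 290.6515069714851
red 163 [206.8 325.7] [201 317  12  18]
red 312 [160.4 355. ] [150 346  22  19]
blue 237 [310.4 199. ] [300 193  22  13]
blue 62 [266.2 240. ] [257 234  17  10]
blue 2091 [470.9 279.4] [426 249  85  73]
blue 3907 [410.6 359.3] [362 313 101  94]
gold 63 [327.3 162.3] [326 152   4  22]
gold 63 [338.7 161.1] [331 152  16  20]
gold 630 [503.5 225.7] [483 207  44  32]
gold 294 [353.2 242.2] [342 235  23  16]
gold 97 [425.5 300.3] [421 295  11  12]
gold 261 [286.  311.5] [276 303  21  18]
gold 191 [435.3 313.9] [427 305  18  19]
gold 93 [417.6 310.7] [413 306  11  11]
gold 104 [452.9 317.1] [448 312  11  12]
gold 105 [467.7 324.1] [463 319  11  12]
gold 115 [444.5 328.8] [437 323  14  13]
gold 100 [460.2 335.2] [455 330  11  12]
gold 66 [242.  391.4] [237 383   9  14]
```

View pics/s1.png

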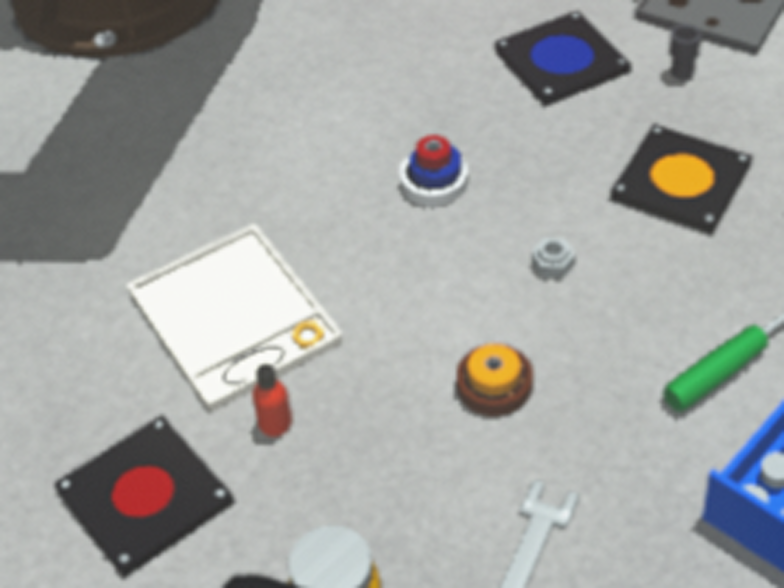

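Both views agree to within about 1 px: red pile near (0.465, 0.001), gold pile near (0.661, -0.138). Holder pockets and tray sizes match the given dimensions. I'll turn the jaws along world x, which keeps them clear of the red bottle, then go above the red pile.

```bash
python3 -m inch '[[[0,0,0,0,0,-0.0445,0],[0,0,0,0,0,-0.0445,0],[0,0,0,0,0,-0.0445,0],[0,0,0,0,0,-0.0445,0],[0,0,0,0,0,-0.0445,0],[0,0,0,0,0,-0.0445,0],[0,0,0,0,0,-0.0445,0],[0,0,0,0,0,-0.0445,0]]]' 30
```

```text
t: 0.95
eef_pos: [0.2945, -0.6071, 0.1934]
ee_rot: [3.141, 0.001, -1.566]
force: [-0.0, 0.0, -0.1]
width: 0.0877
```

```bash
python3 -m inch '[[[-0.087,-0.0244,0,0,0,0,0],[-0.087,-0.0244,0,0,0,0,0],[-0.087,-0.0244,0,0,0,0,0],[-0.087,-0.0244,0,0,0,0,0],[-0.087,-0.0244,0,0,0,0,0],[-0.087,-0.0244,0,0,0,0,0],[-0.087,-0.0244,0,0,0,0,0],[-0.087,-0.0244,0,0,0,0,0],[-0.087,-0.0244,0,0,0,0,0],[-0.087,-0.0244,0,0,0,0,0],[-0.087,-0.0244,0,0,0,0,0],[-0.087,-0.0244,0,0,0,0,0],[-0.087,-0.0244,0,0,0,0,0],[-0.087,-0.0244,0,0,0,0,0],[0,0,0,0,0,0,0],[0,0,0,0,0,0,0]]]'
cat > w.py <<'E'
from h import *
import sys
def look(name,n="wrist"):
    c=camera_info(n);s=get_state();im=grab_frame(n);cv2.imwrite(f"pics/{name}.png",im);print('tcp',s['eef_pos'].round(4),s['ee_rot'].round(4),'w',round(s['width'],4));return c,im
E
python3 - <<'E'
from w import *
c,im=look("w1")
for k,(lo,hi) in {'red':((0,130,70),(8,255,255)),'red2':((172,130,70),(180,255,255)),'blue':((108,110,50),(128,255,255))}.items():
    for a,ce,bb in blobs(im,lo,hi,200): print(k,a,ce,bb,onz(c,*ce,.048).round(4),onz(c,*ce,.032).round(4))
print(proj(c,(.465,.001,.048)))
E
```

```text
t: 2.55
eef_pos: [0.4656, 0.0026, 0.1934]
ee_rot: [3.141, -0.0, -1.569]
force: [-0.2, -1.0, -0.3]
width: 0.0878
tcp [0.4656 0.0026 0.1934] [ 3.1407e+00 -2.0000e-04 -1.5689e+00] w 0.0878
red2 539 [278.9 188.5] [264 173  31  32] [ 0.466  -0.0016  0.048 ] [0.4661 0.0019 0.032 ]
blue 788 [277.9 182.5] [256 163  46  47] [ 0.467  -0.0075  0.048 ] [ 0.4671 -0.0043  0.032 ]
blue 1521 [294.2 346.9] [269 331  52  33] [0.4487 0.1803 0.048 ] [0.4479 0.1925 0.032 ]
(np.float64(279.9726669648917), np.float64(191.0930871088966))
```

View pics/w1.png

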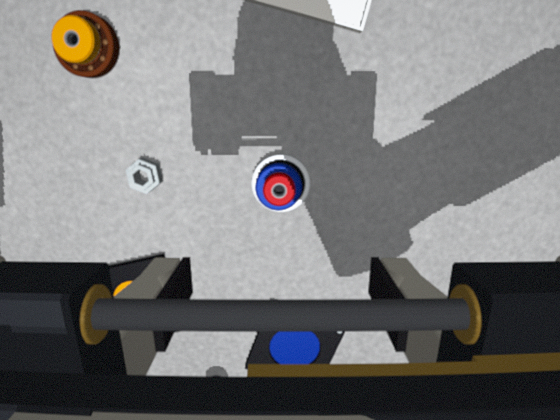

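Wrist view: red disc at (279,189) on blue, on the bright bearing with its white rim. The ray gives (0.466, 0.000), which agrees. Descending for red.

```bash
python3 -m inch '[[[0.005,0,0.05,0,0,0,0],[0,0,0.06,0,0,0,0],[0,0,0.07,0,0,0,0],[0,0,0.06,0,0,0,0],[0,0,0.04,0,0,0,0],[0,0,0.03,0,0,0,0],[0,0,0,0,0,0,0.3],[0,0,0,0,0,0,0.5],[0,0,0,0,0,0,0.65],[0,0,0,0,0,0,0.8],[0,0,0,0,0,0,1],[0,0,0,0,0,0,1],[0,0,0,0,0,0,1],[0,0,0,0,0,0,1],[0,0,0,0,0,0,1]]]' 25
python3 -c "
from w import *
look('w2');look('s2','scene')"
```

```text
t: 4.1
eef_pos: [0.4658, -0.0008, 0.0388]
ee_rot: [3.142, -0.0, -1.571]
force: [0.0, 0.1, 0.1]
width: 0.0216
tcp [ 0.4658 -0.0008  0.0388] [ 3.1415 -0.     -1.5713] w 0.0216
tcp [ 0.4658 -0.0008  0.0387] [ 3.1415 -0.     -1.5713] w 0.0172
```

View pics/w2.png

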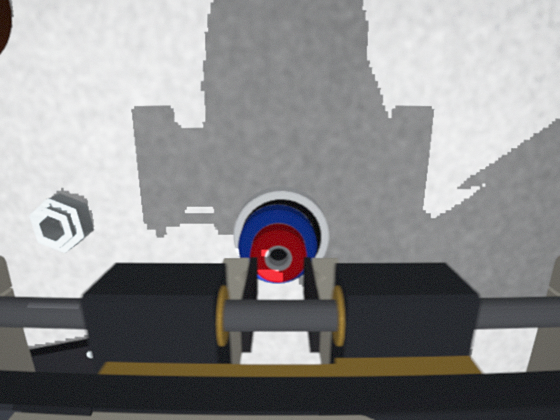

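Run:
```python
from w import *
c=camera_info("wrist");s=get_state();print(s['width'],s['force'])
print([np.round(proj(c,(.4658,-.0008,z))) for z in (.038,.048,.057)])
im=cv2.imread("pics/w2.png")
for k,(lo,hi) in {'red2':((172,130,70),(180,255,255)),'red':((0,130,70),(8,255,255)),'blue':((108,110,50),(128,255,255))}.items():
    for a,ce,bb in blobs(im,lo,hi,200): print(k,a,ce,bb)
print(onz(c,278,256,.048),onz(c,278,240,.032))
sc=cv2.imread("pics/s2.png");cs=camera_info("scene")
cv2.imwrite("pics/s2c.png",cv2.resize(sc[170:290,190:350],None,fx=5,fy=5,interpolation=cv2.INTER_CUBIC))
cv2.imwrite("pics/w2c.png",cv2.resize(im[170:370,180:380],None,fx=3,fy=3,interpolation=cv2.INTER_CUBIC))
```

```text
0.013504823468344643 [-0.12241715 -0.31799131  0.29002808]
[array([279., 249.]), array([279., 256.]), array([279., 263.])]
red2 1668 [278.6 251.8] [251 224  55  58]
blue 1867 [277.2 226.6] [239 204  79  55]
[ 0.46618269 -0.00078635  0.048     ] [ 0.46627488 -0.00420688  0.032     ]
```

View pics/s2c.png

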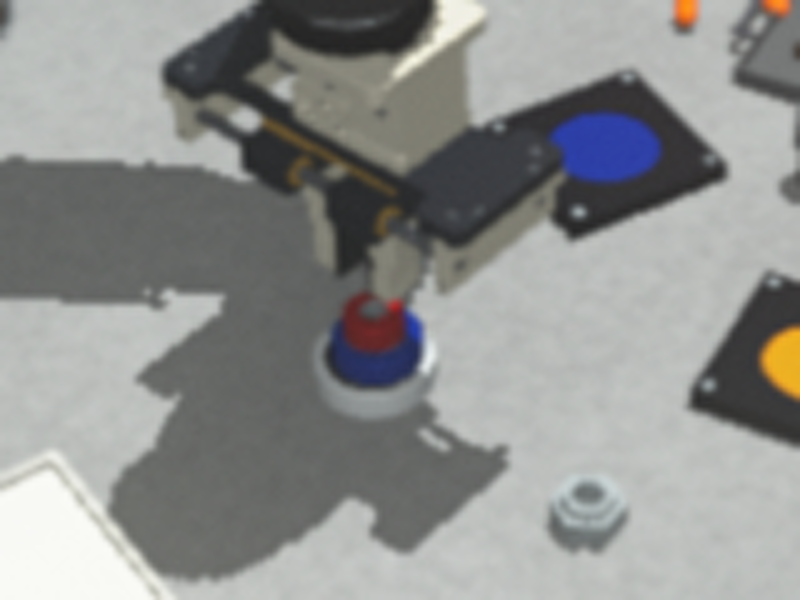

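View pics/w2c.png

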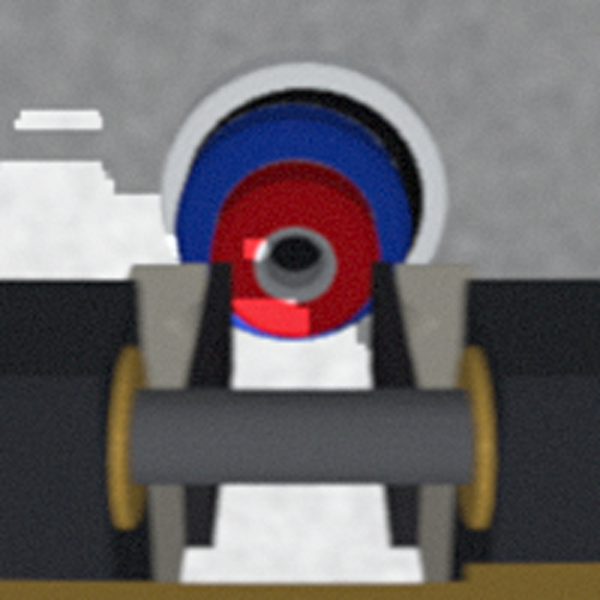

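```bash
python3 - <<'E'
from w import *
c=camera_info("wrist");s=camera_info("scene")
for z in (.02,.038,.048,.057,.065,.075,.085):
    # both fingers, width 17-21mm
    print(z,[np.round(proj(c,(.4658+d,-.0008+e,z))) for d in(.0105,) for e in(-.0095,.0095)],[np.round((np.array(proj(s,(.4658+d,-.0008+e,z)))-[190,170])*5) for d in(.0085,-.0085) for e in(-.0095,.0095)])
print(get_state()['q'])
E
python3 -m inch '[[[0,0,0,0,0,0,1]]]'
python3 - <<'E'
from w import *
c,im=look("s3","scene");c,im2=look("w3")
a=cv2.resize(im[170:270,190:310],None,fx=6,fy=6,interpolation=cv2.INTER_CUBIC)
cv2.imwrite("pics/s3c.png",a)
E
```

```text
0.02 [array([262., 224.]), array([262., 252.])] [array([369., 366.]), array([394., 346.]), array([345., 351.]), array([370., 331.])]
0.038 [array([260., 234.]), array([261., 264.])] [array([368., 340.]), array([393., 320.]), array([343., 325.]), array([368., 305.])]
0.048 [array([259., 240.]), array([260., 272.])] [array([367., 326.]), array([392., 306.]), array([342., 311.]), array([367., 291.])]
0.057 [array([258., 246.]), array([259., 279.])] [array([366., 313.]), array([392., 293.]), array([341., 298.]), array([367., 278.])]
0.065 [array([258., 252.]), array([258., 286.])] [array([365., 301.]), array([391., 281.]), array([340., 286.]), array([366., 266.])]
0.075 [array([256., 260.]), array([257., 296.])] [array([364., 286.]), array([390., 266.]), array([339., 271.]), array([365., 251.])]
0.085 [array([255., 269.]), array([256., 307.])] [array([363., 271.]), array([389., 251.]), array([338., 256.]), array([364., 237.])]
[ 4.22617887e-01  1.84042563e-01 -6.41368578e-01  4.92723719e-06
 -7.45484171e-01 -4.23101132e-01]
t: 4.3
eef_pos: [0.4658, -0.0009, 0.0387]
ee_rot: [3.141, -0.0, -1.571]
force: [0.6, -0.0, -0.4]
width: 0.0052
tcp [ 0.4658 -0.0009  0.0387] [ 3.1415e+00 -1.0000e-04 -1.5713e+00] w 0.0052
tcp [ 0.4658 -0.0008  0.0387] [ 3.1415 -0.     -1.5713] w 0.0029
```

View pics/s3c.png

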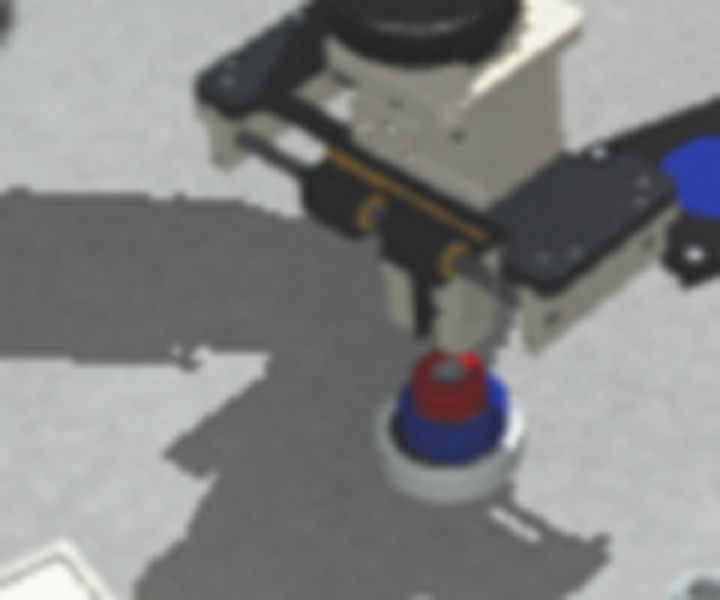

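View pics/w3.png

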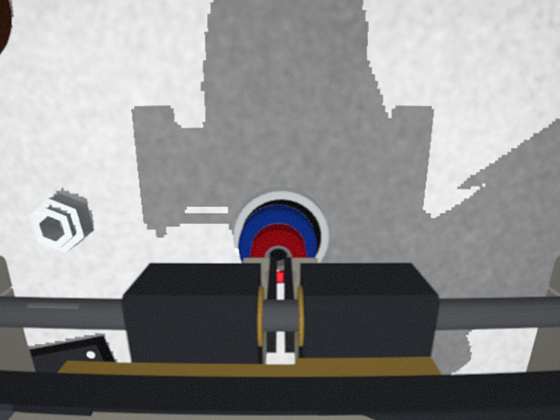

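Run:
```python
from w import *
c=camera_info("wrist");im=cv2.imread("pics/w3.png")
R=np.array(c["R"]);t=np.array(c["t"]);print('cam',-R.T@t)
g=cv2.cvtColor(im,cv2.COLOR_BGR2HSV)
for a,ce,bb in blobs(im,(108,110,40),(128,255,255),200): print('blue',bb)
for r in (225,230,235,240): print(r,[tuple(g[r,x]) for x in range(228,246,2)])
# expected widths
for nm,z,r,y in(("bear",.016,.031,0),("blue",.032,.024,0),):
    for x0 in(-1,1): print(nm,proj(c,(.466+x0*r,.0,z)))
im1=cv2.imread("pics/w1.png")
```

```text
cam [ 0.46485606 -0.07885599  0.2293286 ]
blue [239 204  79  57]
225 [(np.uint8(80), np.uint8(4), np.uint8(215)), (np.uint8(105), np.uint8(8), np.uint8(135)), (np.uint8(83), np.uint8(7), np.uint8(140)), (np.uint8(110), np.uint8(5), np.uint8(157)), (np.uint8(103), np.uint8(9), np.uint8(193)), (np.uint8(103), np.uint8(9), np.uint8(199)), (np.uint8(114), np.uint8(6), np.uint8(202)), (np.uint8(101), np.uint8(12), np.uint8(171)), (np.uint8(114), np.uint8(173), np.uint8(87))]
230 [(np.uint8(60), np.uint8(1), np.uint8(233)), (np.uint8(90), np.uint8(2), np.uint8(231)), (np.uint8(120), np.uint8(2), np.uint8(154)), (np.uint8(110), np.uint8(8), np.uint8(181)), (np.uint8(103), np.uint8(11), np.uint8(201)), (np.uint8(107), np.uint8(9), np.uint8(202)), (np.uint8(110), np.uint8(12), np.uint8(188)), (np.uint8(117), np.uint8(128), np.uint8(112)), (np.uint8(113), np.uint8(216), np.uint8(117))]
235 [(np.uint8(0), np.uint8(0), np.uint8(231)), (np.uint8(120), np.uint8(1), np.uint8(236)), (np.uint8(90), np.uint8(1), np.uint8(225)), (np.uint8(105), np.uint8(11), np.uint8(193)), (np.uint8(105), np.uint8(10)
[... 198 characters left out ...]
25))]
240 [(np.uint8(120), np.uint8(1), np.uint8(234)), (np.uint8(0), np.uint8(0), np.uint8(233)), (np.uint8(120), np.uint8(1), np.uint8(234)), (np.uint8(108), np.uint8(7), np.uint8(188)), (np.uint8(114), np.uint8(12), np.uint8(205)), (np.uint8(112), np.uint8(42), np.uint8(164)), (np.uint8(113), np.uint8(245), np.uint8(106)), (np.uint8(113), np.uint8(226), np.uint8(123)), (np.uint8(111), np.uint8(225), np.uint8(126))]
bear (np.float64(326.88746770554593), np.float64(237.29948225263442))
bear (np.float64(230.35273476758775), np.float64(237.3388625690139))
blue (np.float64(318.57041250992967), np.float64(246.58812376972813))
blue (np.float64(238.41585158955957), np.float64(246.61786864510782))
```

Run:
```python
from w import *
c=camera_info("wrist");s=camera_info("scene")
def tri(a,b):
    o1,d1=ray(c,*a);o2,d2=ray(s,*b);d1/=np.linalg.norm(d1);d2/=np.linalg.norm(d2)
    t=np.linalg.lstsq(np.c_[d1,-d2],o2-o1,rcond=None)[0];p,q=o1+t[0]*d1,o2+t[1]*d2;print((p+q)/2,np.linalg.norm(p-q))
tri((250,258.3),(265,228.4));tri((307,258),(259.6,225));tri((257,258),(265,228.4));tri((304,258),(259.6,225))
w=cv2.imread("pics/w3.png");cv2.imwrite("pics/w3c.png",cv2.resize(w[230:330,220:340],None,fx=6,fy=6,interpolation=cv2.INTER_CUBIC))
```

```text
[ 0.47973638 -0.00951968  0.07303798] 0.0016899543334650891
[ 0.45231337 -0.0029516   0.06226915] 0.005761142325222713
[ 0.47687689 -0.00739806  0.0693085 ] 0.002962452321286622
[ 0.45386954 -0.00409153  0.0641881 ] 0.0051503337801820735
```

View pics/w3c.png

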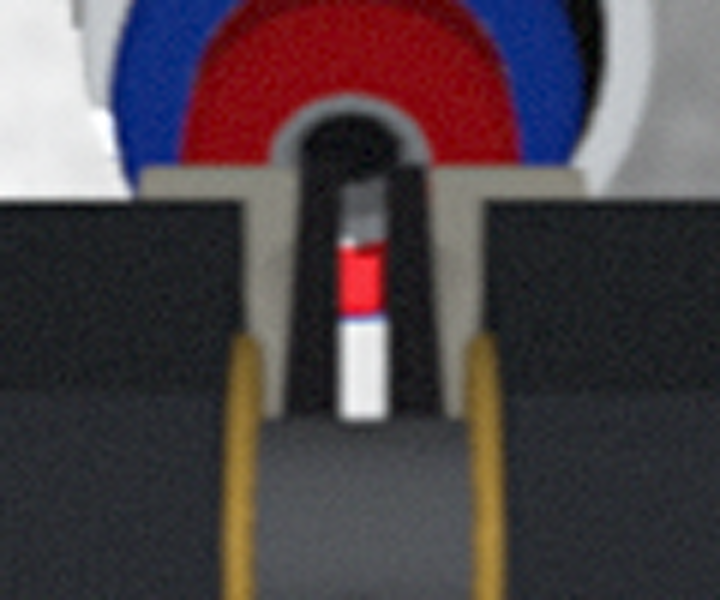

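Something disagrees here. The fingers shut to 3 mm above the red disc, and two-view triangulation puts the shut tips at z of about 0.067 while the reported TCP z is 0.039. The real tips are therefore about 28 mm short of the reported TCP. I'll settle it by gently touching the top of the disc (z = 0.048) with the fingers shut.

```bash
python3 -m inch '[[[0,0,0.012,0,0,0,1],[0,0,0.008,0,0,0,1],[0,0,0.004,0,0,0,1],[0,0,0.002,0,0,0,1],[0,0,0,0,0,0,1]]]'
python3 -c "
from w import *
look('s4','scene');print(get_state()['force'])"
```

```text
t: 4.9
eef_pos: [0.4657, -0.0009, 0.0255]
ee_rot: [3.141, -0.0, -1.571]
force: [0.1, 0.3, 0.2]
width: 0.0005
tcp [ 0.4657 -0.0009  0.0255] [ 3.1411e+00 -2.0000e-04 -1.5714e+00] w 0.0005
[0.18797768 0.71279601 0.32894427]
```

```bash
python3 -m inch '[[[0,0,0.003,0,0,0,1],[0,0,0.003,0,0,0,1],[0,0,0,0,0,0,1]]]'
python3 -m inch '[[[0,0,0.003,0,0,0,1],[0,0,0,0,0,0,1]]]'
python3 -m inch '[[[0,0,0.003,0,0,0,1],[0,0,0,0,0,0,1]]]'
```

```text
t: 5.25
eef_pos: [0.4657, -0.0009, 0.0226]
ee_rot: [3.141, -0.0, -1.571]
force: [0.4, -1.1, 0.2]
width: 0.0008
t: 5.45
eef_pos: [0.4657, -0.0009, 0.0211]
ee_rot: [3.141, -0.0, -1.571]
force: [-0.1, -0.2, -0.4]
width: 0.0006
t: 5.65
eef_pos: [0.4657, -0.0009, 0.0196]
ee_rot: [3.141, -0.0, -1.571]
force: [0.6, 0.4, 0.4]
width: 0.0005
```

```bash
python3 -m inch '[[[0,0,0.003,0,0,0,1],[0,0,0,0,0,0,1]]]'|sed -n '2p;4p'
python3 -m inch '[[[0,0,0.003,0,0,0,1],[0,0,0,0,0,0,1]]]'|sed -n '2p;4p'
python3 - <<'E'
from w import *
c,im=look("s5","scene")
cv2.imwrite("pics/s5c.png",cv2.resize(im[190:270,220:310],None,fx=8,fy=7.5,interpolation=cv2.INTER_CUBIC))
E
```

```text
eef_pos: [0.4657, -0.0009, 0.0181]
force: [0.1, -0.1, 0.5]
eef_pos: [0.4657, -0.0009, 0.0166]
force: [0.2, 0.1, -0.0]
tcp [ 0.4657 -0.0009  0.0166] [ 3.1413e+00 -1.0000e-04 -1.5714e+00] w 0.0004
```

View pics/s5c.png

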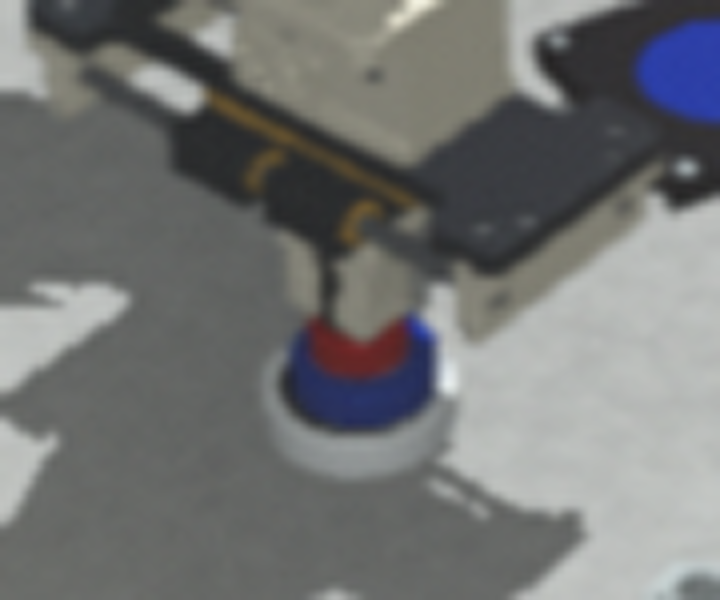

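```bash
python3 -m inch '[[[0,0,0.002,0,0,0,1],[0,0,0,0,0,0,1]]]'|sed -n '2p;4p'
python3 -m inch '[[[0,0,0.002,0,0,0,1],[0,0,0,0,0,0,1]]]'|sed -n '2p;4p'
python3 -m inch '[[[0,0,0.002,0,0,0,1],[0,0,0,0,0,0,1]]]'|sed -n '2p;4p'
```

```text
eef_pos: [0.4658, -0.0009, 0.0157]
force: [-0.1, -0.2, -0.4]
eef_pos: [0.4659, -0.0009, 0.0155]
force: [-4.1, 0.3, 10.8]
eef_pos: [0.466, -0.0009, 0.0153]
force: [-7.9, 1.6, 22.8]
```

Contact came at a reported z of 0.0156 with the disc top at 0.048, so the real tips sit 32.4 mm above the reported TCP. I'll use tip_z = eef_z + 0.0324 from here. Backing up, opening, and going down to tip_z = 0.038 (eef 0.0056).

```bash
python3 -m inch '[[[0,0,-0.02,0,0,0,1],[0,0,-0.01,0,0,0,0.35],[0,0,0,0,0,0,0.35],[0,0,0,0,0,0,0.35],[0,0,0,0,0,0,0.35],[0,0,0,0,0,0,0.35],[0,0,0,0,0,0,0.35],[0,0,0,0,0,0,0.35],[0,0,0,0,0,0,0.35],[0,0,0,0,0,0,0.35]]]'
```

```text
t: 7.7
eef_pos: [0.4658, -0.0009, 0.0287]
ee_rot: [3.141, -0.0, -1.571]
force: [-0.4, -0.7, 0.8]
width: 0.0565
```

```bash
python3 -m inch '[[[0,0,0.02,0,0,0,0.35],[0,0,0.016,0,0,0,0.35],[0,0,0.01,0,0,0,0.35],[0,0,0,0,0,0,0.35],[0,0,0,0,0,0,0.5],[0,0,0,0,0,0,1],[0,0,0,0,0,0,1],[0,0,0,0,0,0,1],[0,0,0,0,0,0,1],[0,0,0,0,0,0,1],[0,0,0,0,0,0,1]]]' 20
```

```text
t: 8.8
eef_pos: [0.466, -0.0008, 0.006]
ee_rot: [-3.141, 0.0, -1.571]
force: [-0.3, 0.4, 3.2]
width: 0.0311
```

```bash
python3 -m inch '[[[0,0,-0.01,0,0,0,1],[0,0,-0.03,0,0,0,1],[0,0,-0.06,0,0,0,1],[0,0,-0.06,0,0,0,1],[0,0,-0.06,0,0,0,1],[0,0,-0.02,0,0,0,1],[0,0,0,0,0,0,1]]]'
python3 -c "
from w import *
look('w6')"
```

```text
t: 9.5
eef_pos: [0.4667, -0.0005, 0.1273]
ee_rot: [-3.139, 0.001, -1.571]
force: [0.3, 0.4, -1.1]
width: 0.0314
tcp [ 0.4667 -0.0005  0.1273] [-3.1385e+00  1.3000e-03 -1.5714e+00] w 0.0314
```

View pics/w6.png

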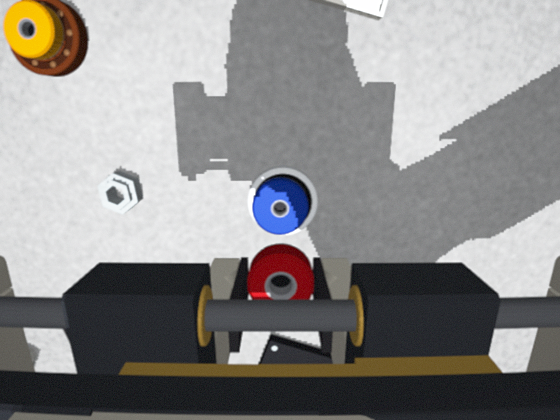

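Run:
```python
from w import *
c=camera_info("wrist")
print(onz(c,281,283,.1697), onz(c,280,208,.032))
im=cv2.imread("pics/w6.png")
for a,ce,bb in blobs(im,(105,110,40),(128,255,255),200): print('blue',a,ce,bb,onz(c,*ce,.032))
```

```text
[ 0.46447186 -0.00214442  0.1697    ] [4.65174143e-01 4.31541671e-04 3.20000000e-02]
blue 2260 [280.2 204.7] [253 177  56  57] [ 0.46500477 -0.00241736  0.032     ]
```

```bash
python3 -m inch '[[[0.05,-0.008,0,0,0,0,1],[0.08,-0.013,0,0,0,0,1],[0.09,-0.0145,0,0,0,0,1],[0.09,-0.0145,0,0,0,0,1],[0.09,-0.0145,0,0,0,0,1],[0.09,-0.0145,0,0,0,0,1],[0.09,-0.0145,0,0,0,0,1],[0.09,-0.0145,0,0,0,0,1],[0.07,-0.0115,0,0,0,0,1],[0.048,-0.0071,0,0,0,0,1],[0,0,0,0,0,0,1],[0,0,0,0,0,0,1]]]'
python3 - <<'E'
from w import *
c,im=look("w7")
for a,ce,bb in blobs(im,(170,130,70),(180,255,255),200)+blobs(im,(0,130,70),(8,255,255),200): print(a,ce,bb,onz(c,*ce,.008))
E
```

```text
t: 10.75
eef_pos: [0.5276, -0.3948, 0.1231]
ee_rot: [3.138, 0.002, -1.573]
force: [0.1, 1.1, -0.3]
width: 0.0313
tcp [ 0.5276 -0.3948  0.1231] [ 3.1381e+00  1.9000e-03 -1.5730e+00] w 0.0313
1987 [281.1 198.9] [253 174  55  51] [ 0.52557246 -0.39593345  0.008     ]
2026 [280.2 271.2] [247 244  67  56] [ 0.52652996 -0.32528594  0.008     ]
```

View pics/w7.png

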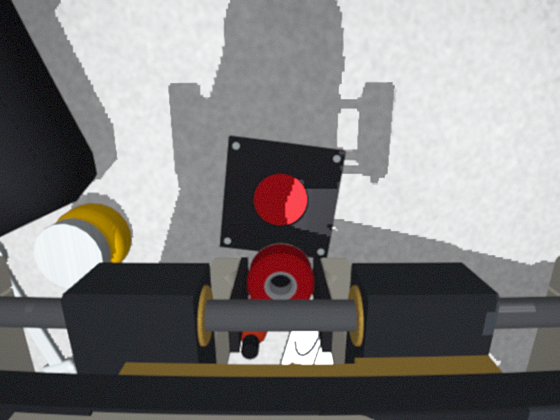

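```bash
python3 -m inch '[[[0,0,0.04,0,0,0,1],[0,0,0.06,0,0,0,1],[0,0,0.06,0,0,0,1],[0,0,0.05,0,0,0,1],[0,0,0.03,0,0,0,1],[0,0,0.02,0,0,0,1],[0,0,0.014,0,0,0,1],[0,0,0,0,0,0,1],[0,0,0,0,0,0,1]]]'
python3 -c "
from w import *
look('w8')"
```

```text
t: 11.7
eef_pos: [0.5295, -0.3951, -0.0103]
ee_rot: [-3.14, -0.001, -1.571]
force: [-0.1, -0.6, -0.3]
width: 0.0313
tcp [ 0.5295 -0.3951 -0.0103] [-3.1404e+00 -6.0000e-04 -1.5711e+00] w 0.0313
```

View pics/w8.png

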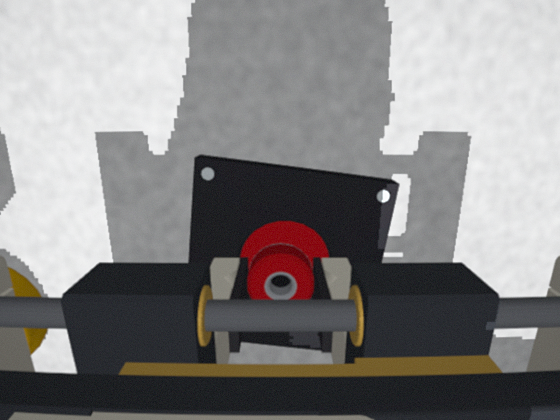

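```bash
python3 -m inch '[[[0,0,0.008,0,0,0,1],[0,0,0.004,0,0,0,1],[0,0,0.002,0,0,0,1],[0,0,0,0,0,0,1]]]'
python3 - <<'E'
from w import *
c,im=look("w9")
cv2.imwrite("pics/w9c.png",cv2.resize(im[140:370,160:410],None,fx=2.5,fy=2.5,interpolation=cv2.INTER_CUBIC))
print(onz(c,280,285,.0087+.016))
E
```

```text
t: 12.15
eef_pos: [0.5288, -0.3949, -0.0179]
ee_rot: [3.142, -0.0, -1.571]
force: [-1.3, 0.7, 3.8]
width: 0.0315
tcp [ 0.5288 -0.3949 -0.0179] [ 3.1415e+00 -1.0000e-04 -1.5714e+00] w 0.0315
[ 0.52805665 -0.39461236  0.0247    ]
```

View pics/w9c.png

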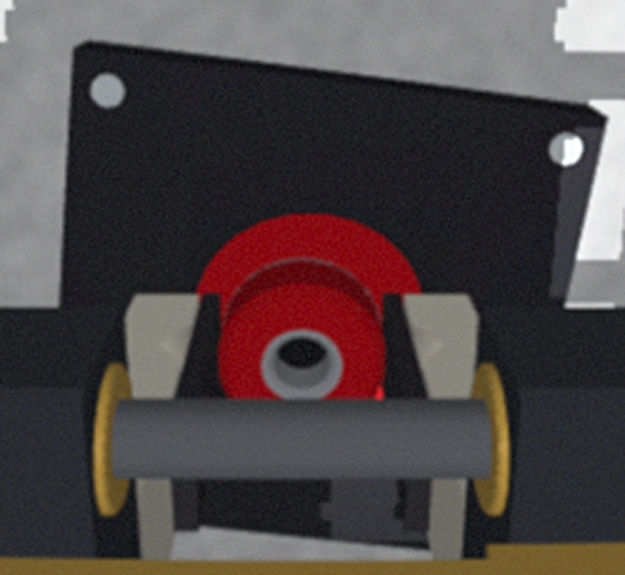

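```bash
python3 -m inch '[[[0,0,0,0,0,0,0.4],[0,0,0,0,0,0,0.4],[0,0,0,0,0,0,0.4],[0,0,0,0,0,0,0.4],[0,0,0,0,0,0,0.3],[0,0,-0.01,0,0,0,0.2],[0,0,-0.03,0,0,0,0.2],[0,0,-0.06,0,0,0,0.2],[0,0,-0.08,0,0,0,0.2],[0,0,-0.08,0,0,0,0.2],[0,0,-0.04,0,0,0,0.2],[0,0,0,0,0,0,0.2]]]'
python3 - <<'E'
from w import *
c,im=look("w10")
for a,ce,bb in blobs(im,(170,130,40),(180,255,255),200)+blobs(im,(0,130,40),(8,255,255),200): print(a,ce,bb,onz(c,*ce,.024))
E
```

```text
t: 13.4
eef_pos: [0.5311, -0.3962, 0.1378]
ee_rot: [-3.134, -0.004, -1.571]
force: [0.7, -0.2, 0.5]
width: 0.07
tcp [ 0.5311 -0.3962  0.1378] [-3.1341 -0.0039 -1.5709] w 0.07
1623 [286.3 196.9] [260 173  52  50] [ 0.52581014 -0.40018181  0.024     ]
```

View pics/w10.png

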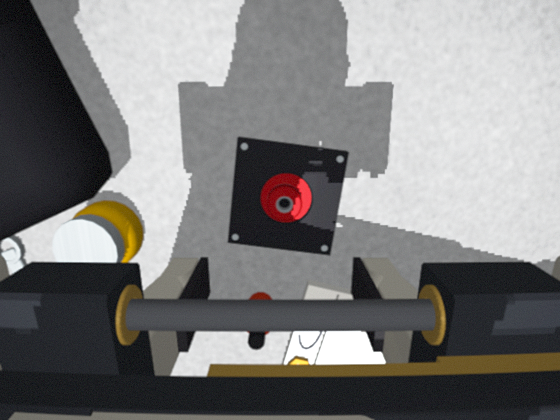

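Red sits in its pocket at (284,200), clear of the rim. Next is blue, which stands at (0.465, 0.000).

```bash
python3 -m inch '[[[-0.05,0.008,0,0,0,0,0.2],[-0.08,0.0135,0,0,0,0,0.2],[-0.09,0.015,0,0,0,0,0.2],[-0.09,0.015,0,0,0,0,0.2],[-0.09,0.015,0,0,0,0,0.2],[-0.09,0.015,0,0,0,0,0.2],[-0.09,0.015,0,0,0,0,0.2],[-0.09,0.015,0,0,0,0,0.2],[-0.07,0.0115,0,0,0,0,0.2],[-0.05,0.008,0,0,0,0,0.2],[-0.0034,0.001,0,0,0,0,0.2],[0,0,0,0,0,0,0.2],[0,0,0,0,0,0,0.2]]]'
python3 - <<'E'
from w import *
c,im=look("w11")
for a,ce,bb in blobs(im,(105,110,40),(128,255,255),200): print('blue',a,ce,bb,onz(c,*ce,.032))
cv2.imwrite("pics/w11c.png",cv2.resize(im[150:260,210:350],None,fx=5,fy=5,interpolation=cv2.INTER_CUBIC))
E
```

```text
t: 14.75
eef_pos: [0.4629, 0.0013, 0.1315]
ee_rot: [3.141, -0.0, -1.572]
force: [0.6, -0.4, 0.1]
width: 0.07
tcp [0.4629 0.0013 0.1315] [ 3.1409e+00 -3.0000e-04 -1.5716e+00] w 0.07
blue 2207 [274.9 202. ] [248 174  55  57] [ 0.46649128 -0.00129028  0.032     ]
```

View pics/w11c.png

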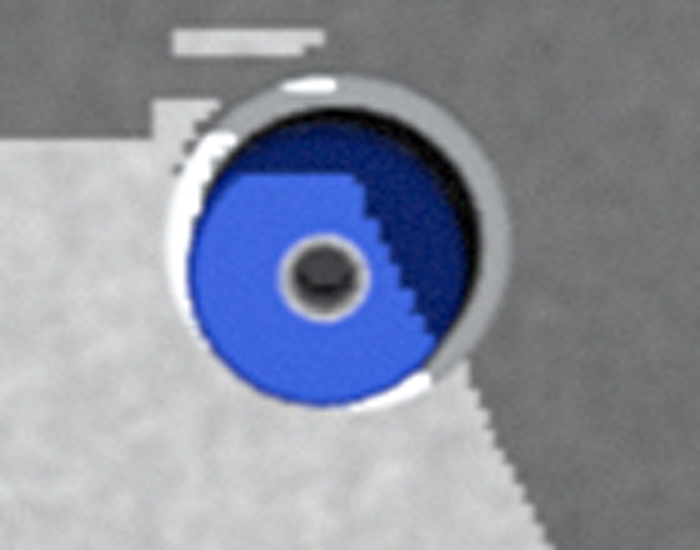

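```bash
python3 -m inch '[[[0,-0.007,0.04,0,0,0,0.2],[0,0,0.06,0,0,0,0.2],[0,0,0.06,0,0,0,0.2],[0,0,0.05,0,0,0,0.2],[0,0,0.03,0,0,0,0.2],[0,0,0.02,0,0,0,0.2],[0,0,0.01,0,0,0,0.2],[0,0,0,0,0,0,0.2],[0,0,0,0,0,0,0.2]]]'
```

```text
t: 15.7
eef_pos: [0.4672, 0.0018, -0.0027]
ee_rot: [-3.141, 0.0, -1.572]
force: [-1.4, -0.8, 0.6]
width: 0.0703
```

```bash
python3 -m inch '[[[0,0,0.01,0,0,0,0.2],[0,0,0.0054,0,0,0,0.2],[0,0,0,0,0,0,0.2],[0,0,0,0,0,0,0.35],[0,0,0,0,0,0,0.5],[0,0,0,0,0,0,1],[0,0,0,0,0,0,1],[0,0,0,0,0,0,1],[0,0,0,0,0,0,1],[0,0,0,0,0,0,1]]]' 20
python3 -c "
from w import *
look('s12','scene');look('w12')"
```

```text
t: 16.7
eef_pos: [0.4667, 0.0019, -0.0108]
ee_rot: [-3.141, 0.0, -1.571]
force: [-0.6, 0.2, 1.8]
width: 0.0472
tcp [ 0.4667  0.0019 -0.0108] [-3.1414e+00  1.0000e-04 -1.5714e+00] w 0.0472
tcp [ 0.4668  0.0019 -0.0108] [-3.1413e+00  1.0000e-04 -1.5713e+00] w 0.0472
```

View pics/w12.png

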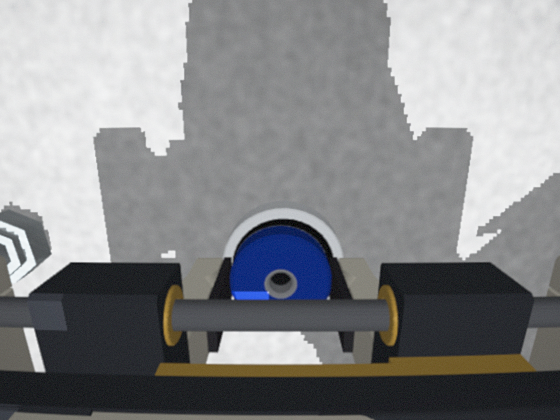

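```bash
python3 -m inch '[[[0,0,-0.01,0,0,0,1],[0,0,-0.03,0,0,0,1],[0,0,-0.06,0,0,0,1],[0,0,-0.06,0,0,0,1],[-0.02,0.002,-0.03,0,0,0,1],[-0.05,0.005,0,0,0,0,1],[-0.08,0.008,0,0,0,0,1],[-0.08,0.008,0,0,0,0,1],[-0.08,0.008,0,0,0,0,1],[-0.06,0.005,0,0,0,0,1],[-0.03,0.003,0,0,0,0,1],[-0.017,0,0,0,0,0,1],[0,0,0,0,0,0,1],[0,0,0,0,0,0,1]]]'
python3 - <<'E'
from w import *
c,im=look("w13")
for a,ce,bb in blobs(im,(105,110,40),(128,255,255),200): print('blue',a,ce,bb,onz(c,*ce,.008))
E
```

```text
t: 18.2
eef_pos: [0.4471, 0.2094, 0.0839]
ee_rot: [3.141, -0.0, -1.572]
force: [0.1, -0.4, -0.5]
width: 0.0469
tcp [0.4471 0.2094 0.0839] [ 3.141e+00 -5.000e-04 -1.572e+00] w 0.0469
blue 9419 [280.  240.3] [229 175 103 125] [0.44639185 0.23238215 0.008     ]
```

View pics/w13.png

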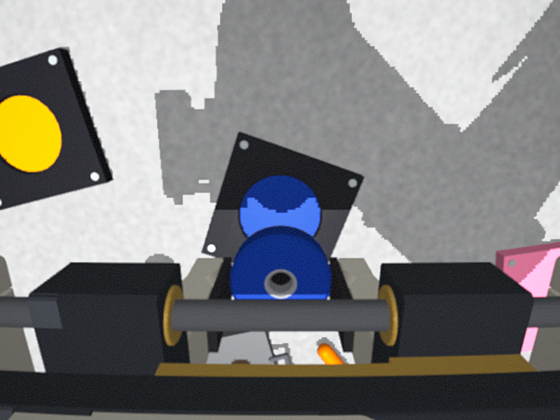

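```bash
python3 -c "
from w import *
c=camera_info('wrist');print(onz(c,280,215,.008))"
python3 -m inch '[[[-0.002,0,0.04,0,0,0,1],[0,0,0.06,0,0,0,1],[0,0,0.05,0,0,0,1],[0,0,0.025,0,0,0,1],[0,0,0.01,0,0,0,1],[0,0,0.004,0,0,0,1],[0,0,0,0,0,0,1],[0,0,0,0,0,0,1]]]'
```

```text
[0.44643475 0.21101645 0.008     ]
t: 19.05
eef_pos: [0.4478, 0.2116, -0.0096]
ee_rot: [-3.141, 0.001, -1.571]
force: [0.0, 0.2, -0.4]
width: 0.0476
```

```bash
python3 -m inch '[[[0,0,0.01,0,0,0,1],[0,0,0.005,0,0,0,1],[0,0,0.002,0,0,0,1],[0,0,0,0,0,0,1]]]'
```

```text
t: 19.45
eef_pos: [0.4471, 0.2113, -0.0188]
ee_rot: [3.141, -0.0, -1.571]
force: [-1.2, -0.6, 2.0]
width: 0.047
```

```bash
python3 -m inch '[[[0,0,0,0,0,0,0.25],[0,0,0,0,0,0,0.25],[0,0,0,0,0,0,0.25],[0,0,0,0,0,0,0.25],[0,0,-0.01,0,0,0,0.15],[0,0,-0.03,0,0,0,0],[0,0,-0.06,0,0,0,0],[0,0,-0.08,0,0,0,0],[0,0,-0.08,0,0,0,0],[0,0,-0.04,0,0,0,0],[0,0,0,0,0,0,0]]]'
python3 - <<'E'
from w import *
c,im=look("w14")
E
```

```text
t: 20.55
eef_pos: [0.4489, 0.2127, 0.1349]
ee_rot: [-3.137, 0.004, -1.571]
force: [-0.9, -0.0, 0.1]
width: 0.0874
tcp [0.4489 0.2127 0.1349] [-3.1366  0.0045 -1.5709] w 0.0874
```

View pics/w14.png

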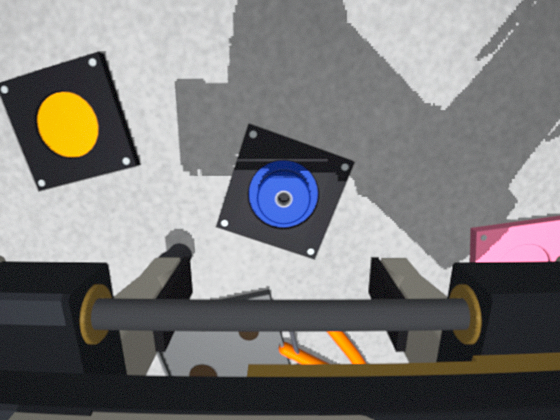

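Blue sits in its pocket at (284,198). Next is the new bearing.

```bash
python3 -m inch '[[[0.03,-0.003,0,0,0,0,0],[0.06,-0.005,0,0,0,0,0],[0.08,-0.006,0,0,0,0,0],[0.08,-0.006,0,0,0,0,0],[0.08,-0.006,0,0,0,0,0],[0.06,-0.004,0,0,0,0,0],[0.03,-0.002,0,0,0,0,0],[0.005,0,0,0,0,0,0],[0,0,0,0,0,0,0],[0,0,0,0,0,0,0]]]'
python3 - <<'E'
from w import *
c,im=look("w15")
cv2.imwrite("pics/w15c.png",cv2.resize(im[140:260,200:360],None,fx=5,fy=5,interpolation=cv2.INTER_CUBIC))
E
```

```text
t: 21.6
eef_pos: [0.4628, -0.001, 0.1306]
ee_rot: [3.141, -0.0, -1.571]
force: [-0.5, -0.6, -0.3]
width: 0.0878
tcp [ 0.4628 -0.001   0.1306] [ 3.1407e+00 -3.0000e-04 -1.5713e+00] w 0.0878
```

View pics/w15c.png

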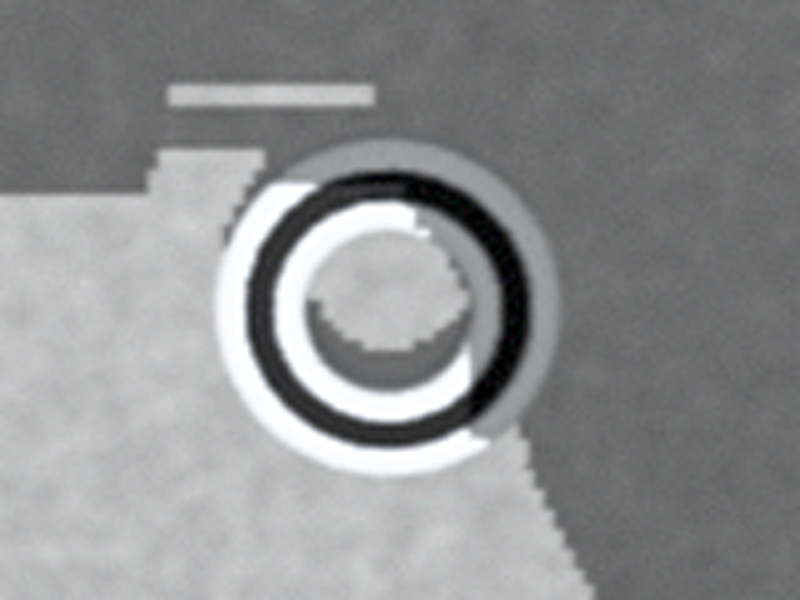

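```bash
python3 -c "
from w import *
c=camera_info('wrist');print(onz(c,277.7,201.5,.016))"
python3 -m inch '[[[0,0,0.04,0,0,0,0],[0,0,0.06,0,0,0,0],[0,0,0.06,0,0,0,0],[0,0,0.05,0,0,0,0],[0,0,0.03,0,0,0,0],[0,0,0.02,0,0,0,0],[0,0,0.01,0,0,0,0],[0,0,0,0,0,0,0],[0,0,0,0,0,0,0]]]'
```

```text
[4.64291144e-01 1.53782520e-04 1.60000000e-02]
t: 22.55
eef_pos: [0.4636, -0.0008, -0.0034]
ee_rot: [-3.141, 0.0, -1.571]
force: [-0.5, 0.2, 1.0]
width: 0.088
```

```bash
python3 -m inch '[[[-0.002,0,0.02,0,0,0,0],[0,0,0.014,0,0,0,0],[0,0,0.008,0,0,0,0],[0,0,0,0,0,0,0],[0,0,0,0,0,0,0.15],[0,0,0,0,0,0,0.25],[0,0,0,0,0,0,1],[0,0,0,0,0,0,1],[0,0,0,0,0,0,1],[0,0,0,0,0,0,1],[0,0,0,0,0,0,1]]]' 35
python3 -c "
from w import *
look('w16')"
```

```text
t: 23.65
eef_pos: [0.4635, -0.0, -0.0247]
ee_rot: [-3.141, 0.0, -1.571]
force: [0.6, -0.6, 1.9]
width: 0.0608
tcp [ 0.4635 -0.     -0.0247] [-3.1410e+00  2.0000e-04 -1.5712e+00] w 0.0608
```

View pics/w16.png

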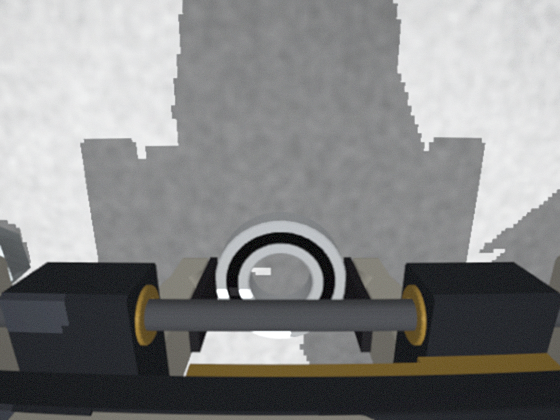

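```bash
python3 -m inch '[[[0,0,-0.01,0,0,0,1],[0,0,-0.03,0,0,0,1],[0,0,-0.06,0,0,0,1],[0,0,-0.06,0,0,0,1],[0.02,0.004,-0.03,0,0,0,1],[0.05,0.008,0,0,0,0,1],[0.08,0.012,0,0,0,0,1],[0.08,0.012,0,0,0,0,1],[0.08,0.012,0,0,0,0,1],[0.07,0.012,0,0,0,0,1],[0.04,0.007,0,0,0,0,1],[0.024,0.004,0,0,0,0,1],[0.005,0,0,0,0,0,1],[0,0,0,0,0,0,1]]]'
python3 -c "
from w import *
look('w17')"
```

```text
t: 25.1
eef_pos: [0.4273, -0.2245, 0.07]
ee_rot: [3.141, 0.0, -1.572]
force: [0.1, 0.2, -2.5]
width: 0.0606
tcp [ 0.4273 -0.2245  0.07  ] [ 3.1412e+00  2.0000e-04 -1.5720e+00] w 0.0606
```

View pics/w17.png

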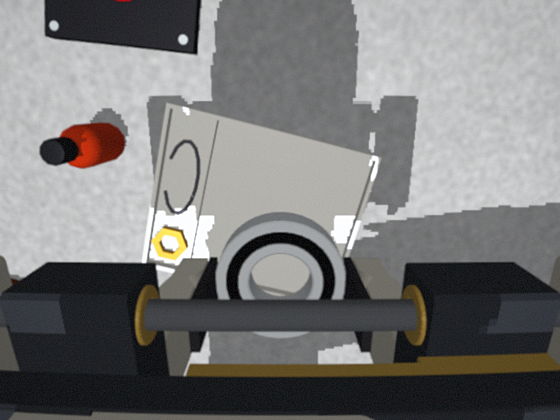

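```bash
python3 -m inch '[[[0,0,0.03,0,0,0,1],[0,0,0.05,0,0,0,1],[0,0,0.04,0,0,0,1],[0,0,0.025,0,0,0,1],[0,0,0.015,0,0,0,1],[0,0,0,0,0,0,1],[0,0,0,0,0,0,1]]]'
```

```text
t: 25.85
eef_pos: [0.428, -0.2243, -0.0095]
ee_rot: [-3.141, -0.0, -1.571]
force: [-0.2, 0.2, -1.5]
width: 0.0607
```

```bash
python3 -m inch '[[[0,0,0.01,0,0,0,1],[0,0,0.006,0,0,0,1],[0,0,0.003,0,0,0,1],[0,0,0,0,0,0,1]]]'
```

```text
t: 26.25
eef_pos: [0.4274, -0.2247, -0.0195]
ee_rot: [3.141, 0.0, -1.572]
force: [0.2, -0.1, -2.2]
width: 0.0612
```

```bash
python3 -m inch '[[[0,0,0.0015,0,0,0,1],[0,0,0,0,0,0,1]]]'
python3 -c "
from w import *
look('w18')"
```

```text
t: 26.45
eef_pos: [0.4275, -0.2247, -0.0197]
ee_rot: [-3.141, -0.0, -1.571]
force: [-1.0, 1.0, 3.5]
width: 0.0611
tcp [ 0.4275 -0.2247 -0.0197] [-3.1414e+00 -1.0000e-04 -1.5713e+00] w 0.0611
```

View pics/w18.png

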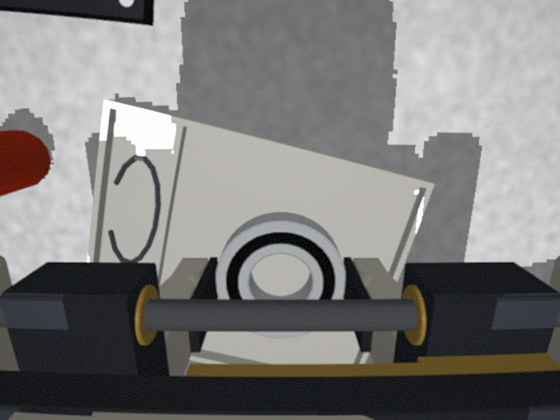

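```bash
python3 -m inch '[[[0,0,-0.0005,0,0,0,0.2],[0,0,0,0,0,0,0.2],[0,0,0,0,0,0,0.2],[0,0,0,0,0,0,0.18],[0,0,-0.01,0,0,0,0.18],[0,0,-0.03,0,0,0,0.18],[0,0,-0.06,0,0,0,0.18],[0,0,-0.08,0,0,0,0.18],[0,0,-0.08,0,0,0,0.18],[0,0,-0.04,0,0,0,0.18],[0,0,0,0,0,0,0.18]]]'
python3 -c "
from w import *
look('w19')"
```

```text
t: 27.6
eef_pos: [0.4297, -0.2251, 0.1339]
ee_rot: [-3.135, -0.001, -1.571]
force: [0.1, 0.2, -0.0]
width: 0.0716
tcp [ 0.4297 -0.2251  0.1339] [-3.1349e+00 -1.2000e-03 -1.5709e+00] w 0.0716
```

View pics/w19.png

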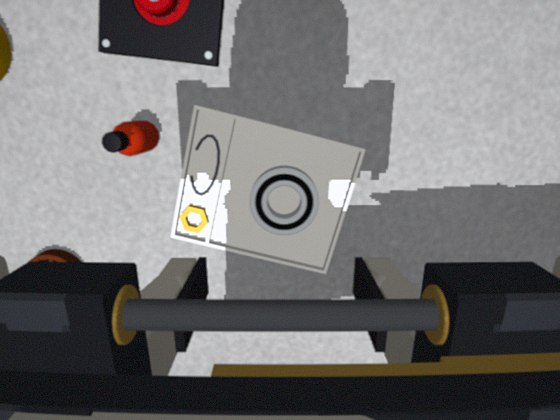

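The new bearing lies in the large compartment, centred at (285,201). Next is the gold pile.

```bash
python3 -m inch '[[[-0.01,-0.03,0,0,0,0,0.2],[-0.02,-0.06,0,0,0,0,0.2],[-0.03,-0.08,0,0,0,0,0.2],[-0.03,-0.08,0,0,0,0,0.2],[-0.03,-0.08,0,0,0,0,0.2],[-0.03,-0.07,0,0,0,0,0.2],[-0.02,-0.04,0,0,0,0,0.2],[-0.004,-0.022,0,0,0,0,0.2],[0,0,0,0,0,0,0.2],[0,0,0,0,0,0,0.2]]]'
python3 - <<'E'
from w import *
c,im=look("w20")
for a,ce,bb in blobs(im,(12,130,90),(30,255,255),200): print(a,ce,bb,onz(c,*ce,.032))
cv2.imwrite("pics/w20c.png",cv2.resize(im[140:260,200:360],None,fx=5,fy=5,interpolation=cv2.INTER_CUBIC))
E
```

```text
t: 28.65
eef_pos: [0.6577, -0.1379, 0.1289]
ee_rot: [3.14, -0.0, -1.572]
force: [0.4, 0.2, 0.2]
width: 0.0701
tcp [ 0.6577 -0.1379  0.1289] [ 3.1395 -0.     -1.5716] w 0.0701
452 [448.3 123.9] [434 109  30  31] [ 0.52199428 -0.20578198  0.032     ]
1643 [275.9 199.6] [252 176  49  49] [ 0.66025836 -0.14327043  0.032     ]
203 [440.9 318.7] [436 292   9  52] [ 0.50424367 -0.02686696  0.032     ]
```

View pics/w20c.png

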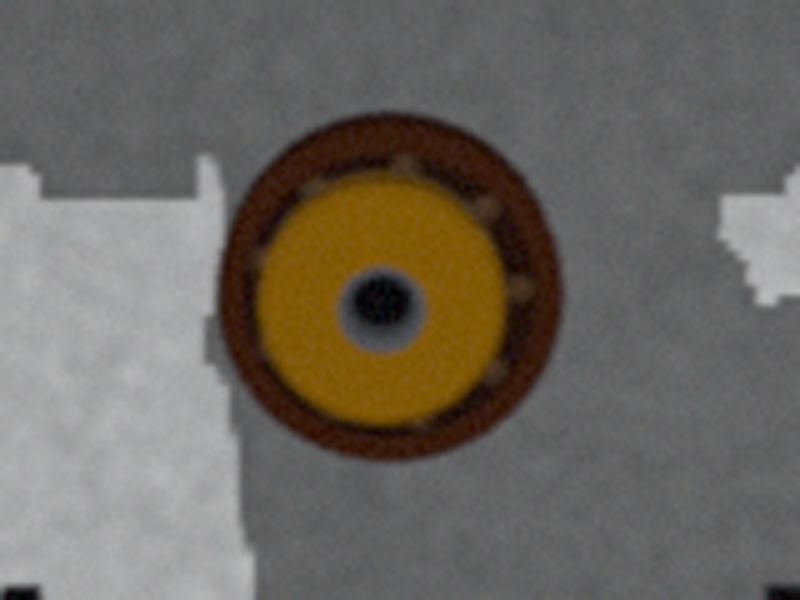

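```bash
python3 -c "
from w import *
c=camera_info('wrist');print(onz(c,276.4,201.6,.032),onz(c,278.2,197.6,.016))"
python3 -m inch '[[[0.005,-0.005,0.04,0,0,0,0.2],[0,0,0.06,0,0,0,0.2],[0,0,0.06,0,0,0,0.2],[0,0,0.05,0,0,0,0.2],[0,0,0.03,0,0,0,0.2],[0,0,0.02,0,0,0,0.2],[0,0,0.01,0,0,0,0.2],[0,0,0,0,0,0,0.2],[0,0,0,0,0,0,0.2]]]'
```

```text
[ 0.65979311 -0.14160151  0.032     ] [ 0.65835443 -0.14110883  0.016     ]
t: 29.6
eef_pos: [0.6618, -0.1403, -0.0038]
ee_rot: [-3.14, -0.0, -1.571]
force: [0.3, 0.0, 0.4]
width: 0.0703
```

```bash
python3 -m inch '[[[0.001,0.002,0.008,0,0,0,0.2],[0,0,0.005,0,0,0,0.2],[0,0,0,0,0,0,0.2],[0,0,0,0,0,0,0.35],[0,0,0,0,0,0,0.5],[0,0,0,0,0,0,1],[0,0,0,0,0,0,1],[0,0,0,0,0,0,1],[0,0,0,0,0,0,1],[0,0,0,0,0,0,1]]]' 20
python3 -c "
from w import *
look('w21')"
```

```text
t: 30.6
eef_pos: [0.6601, -0.1408, -0.0114]
ee_rot: [-3.141, -0.0, -1.571]
force: [0.1, -0.0, 0.6]
width: 0.041
tcp [ 0.6601 -0.1408 -0.0114] [-3.1414 -0.     -1.5713] w 0.041
```

View pics/w21.png

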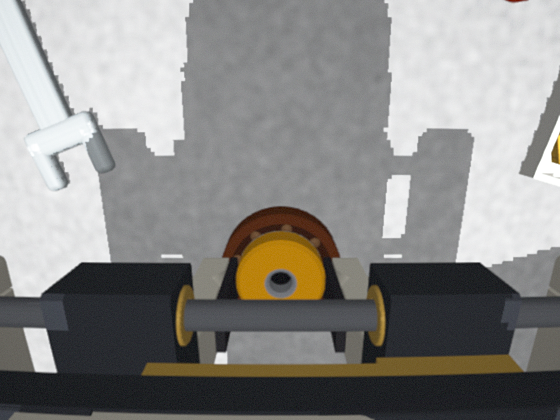

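```bash
python3 -m inch '[[[0,0,-0.01,0,0,0,1],[0,0,-0.03,0,0,0,1],[0,0,-0.06,0,0,0,1],[0,0,-0.06,0,0,0,1],[-0.03,0.002,-0.03,0,0,0,1],[-0.06,0.004,0,0,0,0,1],[-0.08,0.006,0,0,0,0,1],[-0.09,0.007,0,0,0,0,1],[-0.09,0.007,0,0,0,0,1],[-0.09,0.007,0,0,0,0,1],[-0.07,0.004,0,0,0,0,1],[-0.04,0.002,0,0,0,0,1],[-0.026,0.002,0,0,0,0,1],[0,0,0,0,0,0,1],[0,0,0,0,0,0,1]]]'
python3 -c "
from w import *
look('w22')"
```

```text
t: 32.15
eef_pos: [0.6395, 0.1467, 0.0836]
ee_rot: [3.141, -0.0, -1.572]
force: [0.1, -0.7, -1.4]
width: 0.0415
tcp [0.6395 0.1467 0.0836] [ 3.1412e+00 -2.0000e-04 -1.5716e+00] w 0.0415
```

View pics/w22.png

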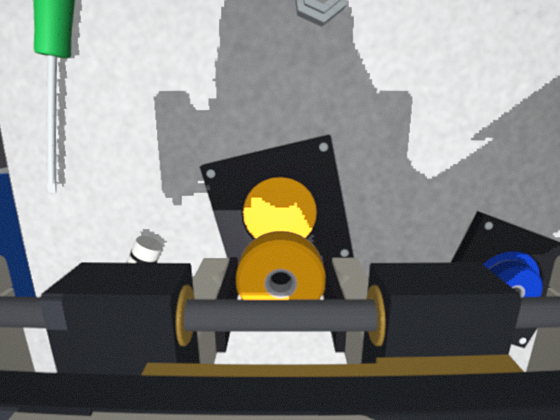

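```bash
python3 -c "
from w import *
c=camera_info('wrist');print(onz(c,280,213.5,.008))"
python3 -m inch '[[[0,0,0.04,0,0,0,1],[0,0,0.06,0,0,0,1],[0,0,0.05,0,0,0,1],[0,0,0.025,0,0,0,1],[0,0,0.01,0,0,0,1],[0,0,0.004,0,0,0,1],[0,0,0,0,0,0,1],[0,0,0,0,0,0,1]]]'
python3 -m inch '[[[0,0,0.01,0,0,0,1],[0,0,0.004,0,0,0,1],[0,0,0,0,0,0,1]]]'
```

```text
[0.63893919 0.14672996 0.008     ]
t: 33.0
eef_pos: [0.6405, 0.1476, -0.0097]
ee_rot: [-3.14, 0.001, -1.571]
force: [-0.2, 0.1, -0.7]
width: 0.0412
t: 33.3
eef_pos: [0.6394, 0.1472, -0.0182]
ee_rot: [3.141, -0.0, -1.571]
force: [0.6, 0.2, -0.5]
width: 0.0408
```

```bash
python3 -m inch '[[[0,0,0.002,0,0,0,1],[0,0,0.0006,0,0,0,1],[0,0,0,0,0,0,1]]]'
```

```text
t: 33.6
eef_pos: [0.6397, 0.1473, -0.0193]
ee_rot: [3.141, -0.0, -1.571]
force: [-0.1, 0.3, -0.2]
width: 0.041
```

```bash
python3 -m inch '[[[0,0,0,0,0,0,0.3],[0,0,0,0,0,0,0.3],[0,0,0,0,0,0,0.3],[0,0,0,0,0,0,0.3],[0,0,-0.01,0,0,0,0.15],[0,0,-0.03,0,0,0,0],[0,0,-0.06,0,0,0,0],[0,0,-0.08,0,0,0,0],[0,0,-0.08,0,0,0,0],[0,0,-0.04,0,0,0,0],[0,0,0,0,0,0,0]]]'
python3 -c "
from w import *
look('w23')"
```

```text
t: 34.7
eef_pos: [0.6421, 0.1481, 0.1367]
ee_rot: [-3.134, 0.003, -1.571]
force: [-0.9, -0.2, -1.2]
width: 0.0877
tcp [0.6421 0.1481 0.1367] [-3.1339  0.0032 -1.5708] w 0.0877
```

View pics/w23.png

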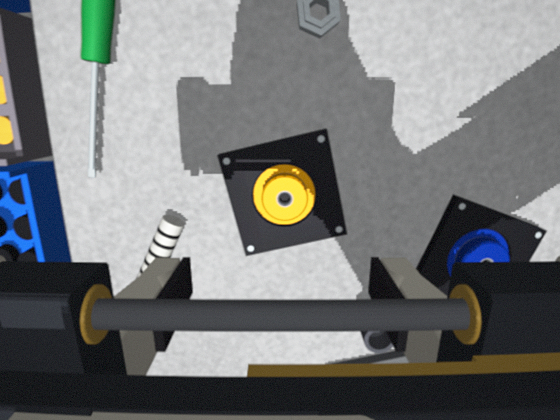

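Gold is seated at (284,196). Next is the worn bearing at about (0.658, -0.140).

```bash
python3 -m inch '[[[0.03,-0.002,0,0,0,0,0],[0.06,-0.003,0,0,0,0,0],[0.09,-0.005,0,0,0,0,0],[0.09,-0.005,0,0,0,0,0],[0.09,-0.005,0,0,0,0,0],[0.09,-0.005,0,0,0,0,0],[0.07,-0.004,0,0,0,0,0],[0.04,-0.003,0,0,0,0,0],[0.018,-0.001,0,0,0,0,0],[0,0,0,0,0,0,0],[0,0,0,0,0,0,0]]]'
python3 - <<'E'
from w import *
c,im=look("w24")
cv2.imwrite("pics/w24c.png",cv2.resize(im[140:260,200:360],None,fx=5,fy=5,interpolation=cv2.INTER_CUBIC))
for a,ce,bb in blobs(im,(0,90,20),(20,255,200),500): print(a,ce,bb,onz(c,bb[0]+bb[2]/2-.5,bb[1]+bb[3]/2-.5,.014))
E
```

```text
t: 35.85
eef_pos: [0.6556, -0.1415, 0.1302]
ee_rot: [3.141, 0.0, -1.571]
force: [0.5, 1.3, -0.9]
width: 0.088
tcp [ 0.6556 -0.1415  0.1302] [ 3.1406e+00  1.0000e-04 -1.5715e+00] w 0.088
1327 [409.9  28.9] [389   4  50  46] [ 0.54822089 -0.28449597  0.014     ]
2808 [275.3 200.9] [242 167  68  68] [ 0.65892305 -0.14106249  0.014     ]
551 [ 92.2 313.3] [ 79 283  33  62] [ 0.84206339 -0.02373699  0.014     ]
550 [467.8 313.4] [449 284  33  61] [ 0.46779296 -0.02277533  0.014     ]
```

View pics/w24c.png

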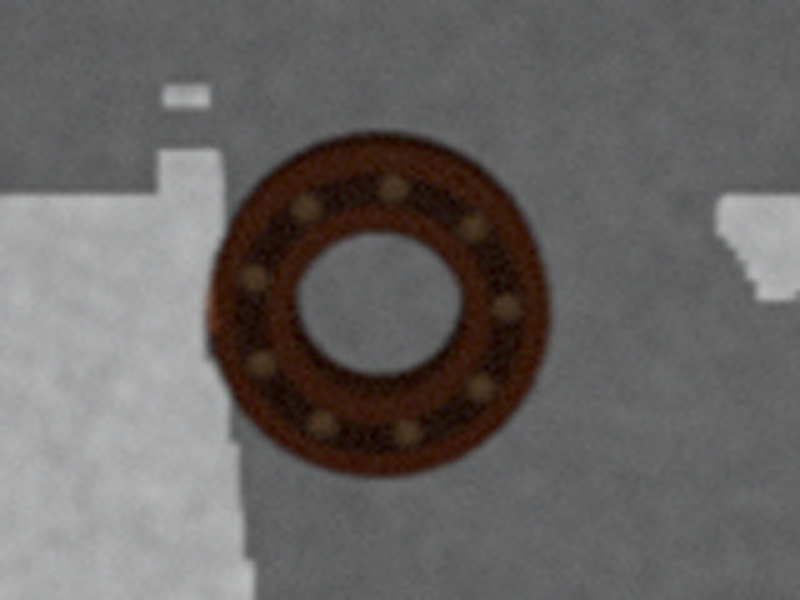

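Bearing centred at (275.5,200.5), which gives (0.6588, -0.1408).

```bash
python3 -m inch '[[[0,-0.005,0.04,0,0,0,0],[0,0,0.06,0,0,0,0],[0,0,0.06,0,0,0,0],[0,0,0.05,0,0,0,0],[0,0,0.03,0,0,0,0],[0,0,0.02,0,0,0,0],[0,0,0.01,0,0,0,0],[0,0,0,0,0,0,0],[0,0,0,0,0,0,0]]]'
```

```text
t: 36.8
eef_pos: [0.6594, -0.1417, -0.0032]
ee_rot: [-3.14, -0.0, -1.571]
force: [-0.4, -0.9, 0.7]
width: 0.0876
```

```bash
python3 -m inch '[[[-0.001,0.001,0.02,0,0,0,0],[0,0,0.014,0,0,0,0],[0,0,0.007,0,0,0,0],[0,0,0,0,0,0,0],[0,0,0,0,0,0,0.15],[0,0,0,0,0,0,0.25],[0,0,0,0,0,0,1],[0,0,0,0,0,0,1],[0,0,0,0,0,0,1],[0,0,0,0,0,0,1],[0,0,0,0,0,0,1]]]' 35
python3 -c "
from w import *
look('w25')"
```

```text
t: 37.9
eef_pos: [0.6584, -0.1412, -0.0245]
ee_rot: [-3.141, -0.0, -1.571]
force: [0.4, 0.0, 1.2]
width: 0.0609
tcp [ 0.6584 -0.1412 -0.0245] [-3.1409 -0.     -1.5713] w 0.0609
```

View pics/w25.png

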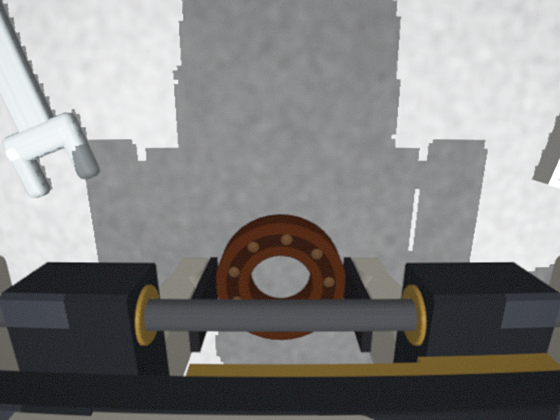

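```bash
python3 -m inch '[[[0,0,-0.01,0,0,0,1],[0,0,-0.03,0,0,0,1],[0,0,-0.06,0,0,0,1],[0,0,-0.07,0,0,0,1],[-0.03,0.008,-0.05,0,0,0,1],[-0.06,0.017,0,0,0,0,1],[-0.09,0.025,0,0,0,0,1],[-0.09,0.025,0,0,0,0,1],[-0.09,0.025,0,0,0,0,1],[-0.09,0.025,0,0,0,0,1],[-0.09,0.025,0,0,0,0,1],[-0.09,0.025,0,0,0,0,1],[-0.09,0.025,0,0,0,0,1],[-0.09,0.025,0,0,0,0,1],[-0.09,0.025,0,0,0,0,1],[-0.08,0.023,0,0,0,0,1],[-0.05,0.014,0,0,0,0,1],[-0.022,0.007,0,0,0,0,1],[0,0,0,0,0,0,1],[0,0,0,0,0,0,1]]]'
python3 -c "
from w import *
look('w26')"
```

```text
t: 39.95
eef_pos: [0.5112, 0.3841, 0.0856]
ee_rot: [3.141, -0.0, -1.571]
force: [0.6, -0.4, -1.7]
width: 0.0607
tcp [0.5112 0.3841 0.0856] [ 3.1413e+00 -3.0000e-04 -1.5714e+00] w 0.0607
```

View pics/w26.png

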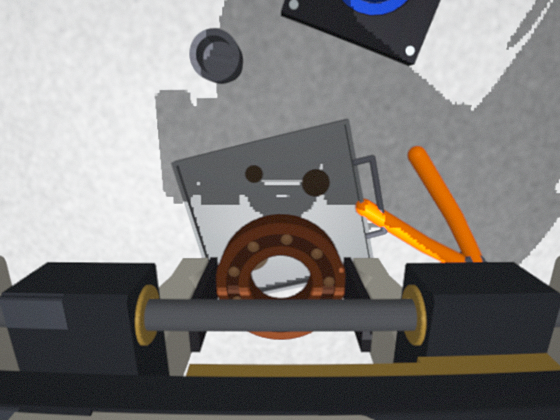

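Run:
```python
from w import *
c=camera_info('wrist');t=camera_info('top')
print(onz(c,360,207,.015),onz(t,195.1,211.6,.015))
for p in ((175,163),(348,121)): print(onz(c,*p,.012))
```

```text
[0.4493607  0.37759729 0.015     ] [0.44435636 0.37911406 0.015     ]
[0.58953948 0.34396426 0.012     ]
[0.4612996 0.3136788 0.012    ]
```

The orange plier handle tip reaches to about (0.447, 0.378), close to the -x finger, so I'll place the bearing 12 mm further along +x in the tray. That is well inside the ±35 mm limit.

```bash
python3 -m inch '[[[-0.006,-0.025,0,0,0,0,1],[0,0,0.03,0,0,0,1],[0,0,0.06,0,0,0,1],[0,0,0.05,0,0,0,1],[0,0,0.03,0,0,0,1],[0,0,0.015,0,0,0,1],[0,0,0.004,0,0,0,1],[0,0,0,0,0,0,1],[0,0,0,0,0,0,1]]]'
python3 -c "
from w import *
look('w27')"
```

```text
t: 40.9
eef_pos: [0.5245, 0.3885, -0.008]
ee_rot: [-3.14, 0.001, -1.571]
force: [0.1, 1.0, -2.0]
width: 0.0608
tcp [ 0.5245  0.3885 -0.008 ] [-3.1402e+00  1.4000e-03 -1.5711e+00] w 0.0608
```

View pics/w27.png

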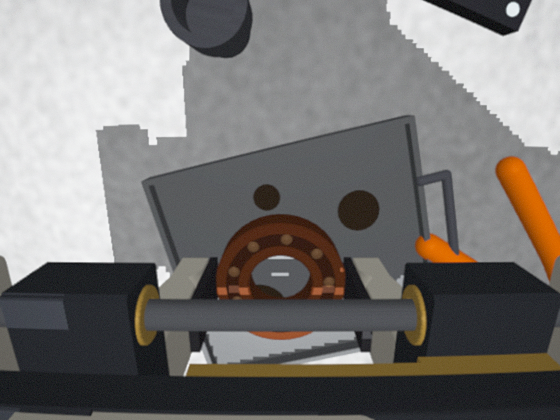

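```bash
python3 -m inch '[[[0.004,0,0.01,0,0,0,1],[0,0,0.007,0,0,0,1],[0,0,0.004,0,0,0,1],[0,0,0,0,0,0,1]]]'
python3 -m inch '[[[0,0,0.0015,0,0,0,1],[0,0,0,0,0,0,1]]]'
```

```text
t: 41.35
eef_pos: [0.5236, 0.3855, -0.0195]
ee_rot: [3.141, -0.001, -1.571]
force: [-2.1, -2.3, 2.4]
width: 0.0607
t: 41.55
eef_pos: [0.5236, 0.3856, -0.0195]
ee_rot: [3.142, -0.0, -1.571]
force: [-5.4, -3.0, 8.4]
width: 0.0609
```

```bash
python3 -m inch '[[[0,0,-0.0015,0,0,0,1],[0,0,0,0,0,0,0.2],[0,0,0,0,0,0,0.2],[0,0,0,0,0,0,0.2],[0,0,0,0,0,0,0.2],[0,0,-0.01,0,0,0,0.2],[0,0,-0.03,0,0,0,0.2],[0,0,-0.06,0,0,0,0.2],[0,0,-0.08,0,0,0,0.2],[0,0,-0.08,0,0,0,0.2],[0,0,-0.04,0,0,0,0.2],[0,0,0,0,0,0,0.2],[0,0,0,0,0,0,0.2]]]'
python3 - <<'E'
from w import *
c,im=look("w28")
look("s28","scene");look("t28","top")
E
```

```text
t: 42.85
eef_pos: [0.5239, 0.386, 0.1318]
ee_rot: [-3.14, 0.002, -1.571]
force: [-0.6, -0.0, -0.4]
width: 0.0696
tcp [0.5239 0.386  0.1318] [-3.1404e+00  1.9000e-03 -1.5715e+00] w 0.0696
tcp [0.5235 0.3856 0.1306] [ 3.1415e+00  4.0000e-04 -1.5716e+00] w 0.0699
tcp [0.5234 0.3854 0.1298] [ 3.1408e+00 -6.0000e-04 -1.5715e+00] w 0.0704
```

View pics/w28.png

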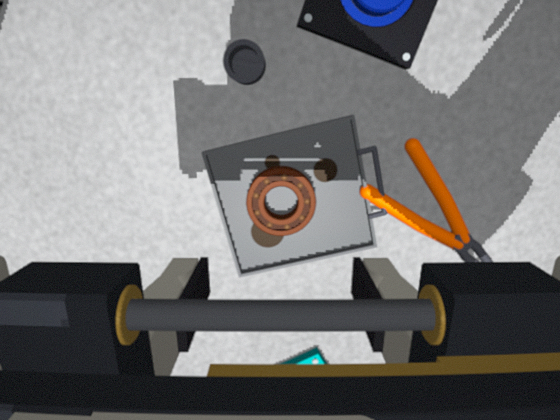

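View pics/s28.png

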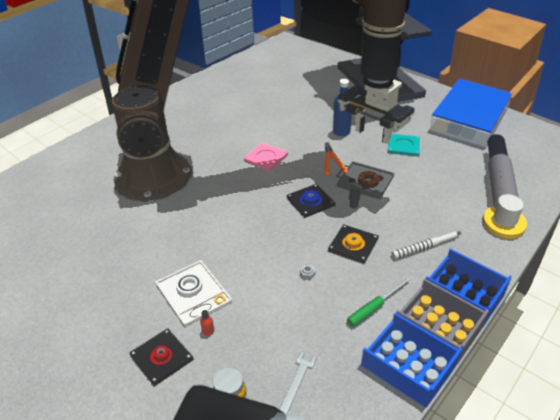

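View pics/t28.png

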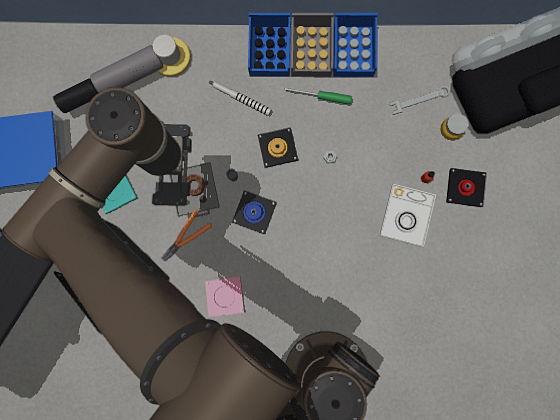

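All five look placed. One last check of the discs' seating, using bush centres against pocket centres.

Run:
```python
from h import *
t=camera_info("top");im=cv2.imread("pics/t28.png")
P=[(467,187),(254,212),(278,147),(407,220)]
cv2.imwrite("pics/fin.png",np.hstack([cv2.resize(im[y-20:y+20,x-20:x+20],(200,200),interpolation=cv2.INTER_CUBIC) for x,y in P]))
pk={'red':(.528,-.396),'blue':(.447,.2108),'gold':(.6396,.1472)}
for (k,(lo,hi)),(x,y) in zip({'red':((172,130,40),(180,255,255)),'blue':((108,110,40),(128,255,255)),'gold':((12,110,60),(28,255,255))}.items(),P):
    h=cv2.cvtColor(im,cv2.COLOR_BGR2HSV)[y-9:y+10,x-9:x+10]
    m=(h[...,1]<110).astype(np.uint8);n,l,s,ce=cv2.connectedComponentsWithStats(m)
    b=[ce[i] for i in range(1,n) if 4<s[i,4]<60 and np.hypot(*(ce[i]-9))<6]
    for q in b: print(k,(onz(t,x-9+q[0],y-9+q[1],.024)[:2]-np.array(pk[k])).round(4))
```

```text
red [0.0013 0.0023]
blue [-0.0003  0.0004]
gold [-0.     -0.0003]
```

View pics/fin.png

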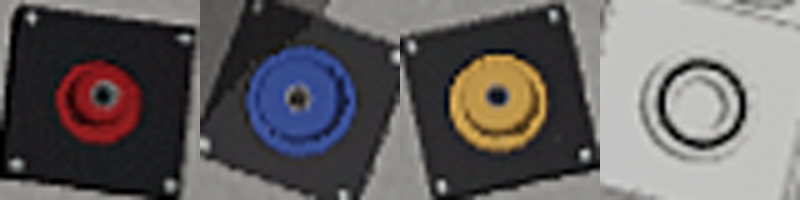

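The crops show each disc inside its pocket and the bright bearing in the large compartment. Handing in.

```bash
python3 -c "
from station import *
s=get_state();print(s['t'],s['force'],abs(s['qd']).max());print(job_done())"
```

```text
43.0 [-0.91248666  0.01434183  0.99924162] 0.010337078624818672
the job is handed in; nothing more can be done
None
```

I took both piles apart and put all five parts away. The job was handed in at t = 43.0 s with the arm clear and still; no verdict is reported.

**Final checks:**
- **Discs:** each one lies in the pocket of its own colour. The last top view puts the centres off by about 2.6 mm (red), 0.5 mm (blue) and 0.3 mm (gold), against a limit of 9.5 mm.
- **Bearings:** the last pictures show the new bearing near the centre of the white tray's large compartment. The worn one is about 12 mm off centre in the scrap tray, placed that way to keep the finger clear of the plier handle lying over the tray's edge. Both were released in contact with the tray floor.
- **Not measured:** I judged flatness from the pictures and the contact at release, not by a tilt measurement. I released gold without feeling the floor, about 0.3 mm up by the numbers; it sat normally in the views afterwards.

**What failed or disagreed:** my first grasp on red closed in the air above the disc. The real fingertips sit about 32 mm short of the reported TCP, which does not match the tool description. I measured this by touching the disc's top with the shut fingers, about 23 N at most, and used that offset for every move after it.

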